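Square up a pile of cover plates in the corner of a stacking fixture

TASK

Put the piston pin that stands on the untidy pile into the red parts tray, bring the fourth cover plate across from the ledge onto the top of the pile, and true the pile up so that all four plates lie flat, squarely one on another, hard against both the side fence and the end fence. Leave the piston, the tin and the micrometer stand where they are.

Things in the scene. Friction and masses are not known exactly. Their poses are not given: they have to be found in the camera images.
- nest (a point): On the stacking fixture: where the centre of the bottom plate's underside belongs, on top of the 8 mm steel base plate, 8 mm above the bench. Axes: x from the side fence outwards, y from the ledge towards the end fence, z up. Pushing the whole pile takes up to about 15 N. Finished, it is 40 mm high (top 48 mm above the bench). Open towards +x and -y (the gap).
- fixture: Stacking fixture, bolted down, its place and yaw different each time; origin on the bench, under the middle of its length; same axes as the nest, which lies at y = +104 mm. Base plate from x = -59.5 to +105.5 mm and y = -193 to +193 mm. Between the finished pile and the ledge is a gap 58 mm wide along y, open down to the base plate.
- side_fence (a point): Side fence, a steel bar 12 mm thick along the whole 386 mm length of the fixture; the point is on its inner face (facing +x) beside the nest's centre, at its top edge, 58 mm above the bench; same axes as the nest, which lies at x = +47.5 mm.
- end_fence (a point): End fence, a steel bar 12 mm thick and 130 mm long across the fixture's +y end; the point is on its inner face (facing -y) in line with the nest's centre, at its top edge, 58 mm above the bench; the nest lies at y = -75 mm.
- ledge (a point): Ledge of the fixture, a steel block; the point is on its flat top, 40 mm above the bench, 2 mm higher than a pile of three plates. Same axes as the nest, which lies at y = +208 mm. Top from x = -47.5 (the side fence) to +57.5 mm and y = -75 to +75 mm. A plate slid along +y bridges the 58 mm gap onto the pile without tipping.
- plate_a_c (a point): Bottom plate of the untidy pile: flat bare aluminium plate, 95 mm (own x) by 150 mm (own y) by 10 mm thick, 0.26 to 0.40 kg, all four alike, too wide for most grippers but easily pushed; the point is its centre, half-way up; own z up. Like b and c its centre starts 10 to 30 mm towards +x and 8 to 20 mm towards -y from the nest, turned up to 6 degrees.
- plate_b_c (a point): Middle plate of the untidy pile: flat bare aluminium plate, 95 mm (own x) by 150 mm (own y) by 10 mm thick, 0.26 to 0.40 kg, all four alike, too wide for most grippers but easily pushed; the point is its centre, half-way up; own z up. 
- plate_c_c (a point): Top plate of the untidy pile, its upper face 38 mm above the bench: flat bare aluminium plate, 95 mm (own x) by 150 mm (own y) by 10 mm thick, 0.26 to 0.40 kg, all four alike, too wide for most grippers but easily pushed; the point is its centre, half-way up; own z up. 
- plate_d_c (a point): Fourth plate, starting on the ledge, clear of the side fence, turned up to 7 degrees and sticking out over the ledge's -y end: flat bare aluminium plate, 95 mm (own x) by 150 mm (own y) by 10 mm thick, 0.26 to 0.40 kg, all four alike, too wide for most grippers but easily pushed; the point is its centre, half-way up; own z up. 
- plate_a: the same bottom plate; origin at the centre of its underside
- plate_b: the same middle plate; origin at the centre of its underside
- plate_c: the same third plate; origin at the centre of its underside
- plate_d: the same fourth plate; origin at the centre of its underside
- pin_c (a point): Piston pin: short steel tube, 22 mm in diameter, 60 mm long, 0.09 kg, standing upright on the third plate; the point is its centre, half-way up; own z along the tube.
- pin: the same piston pin; origin at the centre of its lower end
- tray: Parts tray, red plastic, fixed, open at the top: 120 mm (own x) by 150 mm (own y), 30 mm high, walls and floor 4 mm; beyond the end fence; origin at the centre of its underside on the bench. The pin may stand or lie in it.
- piston_c (a point): Bystander: aluminium piston, 68 mm in diameter, 60 mm high, standing on the bench; the point is its centre.
- tin_c (a point): Bystander: closed blue tin, 60 mm in diameter, 85 mm high, standing on the bench; the point is its centre.
- micrometer_c (a point): Bystander: blue C-frame micrometer upright on a small grey stand, 60 by 100 mm and 105 mm high; the point is on its middle axis 40 mm above the bench.
Not all that is in view belongs to the job. Leave any green or yellow look-alike of the plate_a alone.

How it is judged (in metres and radians):
At the end, for the whole second after the job is handed in: Each plate's centre within 3 mm of the nest in x and y, turned and tilted under 0.03 rad, in one flat pile with the ledge's plate on top (centre 32-38 mm above the base plate, the others 2-28 mm); pin inside the tray's walls, centre under 45 mm above its underside; all at rest (under 10 mm/s) (x of plate_a_c in the frame of nest between -0.003 and 0.003 m and y of plate_a_c in the frame of nest between -0.003 and 0.003 m and z of plate_a_c in the frame of nest between 0.002 and 0.028 m and angle between the x axis of each of plate_a_c, plate_b_c, plate_c_c, plate_d_c and the x axis of nest, either way round below 0.03 rad and angle between each of plate_a_c, plate_b_c, plate_c_c, plate_d_c's own z axis and vertical below 0.03 rad and linear speed of each of plate_a, plate_b, plate_c, plate_d, pin below 0.01 m/s and x of plate_b_c in the frame of nest between -0.003 and 0.003 m and y of plate_b_c in the frame of nest between -0.003 and 0.003 m and z of plate_b_c in the frame of nest between 0.002 and 0.028 m and x of plate_c_c in the frame of nest between -0.003 and 0.003 m and y of plate_c_c in the frame of nest between -0.003 and 0.003 m and z of plate_c_c in the frame of nest between 0.002 and 0.028 m and x of plate_d_c in the frame of nest between -0.003 and 0.003 m and y of plate_d_c in the frame of nest between -0.003 and 0.003 m and z of plate_d_c in the frame of nest between 0.032 and 0.038 m and x of pin_c in the frame of tray between -0.056 and 0.056 m and y of pin_c in the frame of tray between -0.071 and 0.071 m and z of pin_c in the frame of tray below 0.045 m); the robot touches nothing.
It fails at once if the piston is moved by more than 12 mm (distance of piston_c from where it was at the start of the episode above 0.012 m).
It fails at once if the tin is moved by more than 12 mm (distance of tin_c from where it was at the start of the episode above 0.012 m).
It fails at once if the micrometer stand is moved by more than 12 mm (distance of micrometer_c from where it was at the start of the episode above 0.012 m).
It also fails if it takes over 72 s, if anything falls off the work surface, if the arm or the gripper's body presses on something with over 40 N, if the wrist force passes 120 N, or if a joint passes its speed limit or range.

ROBOT

A 6-joint arm with a two-finger parallel gripper is mounted at the origin on the work surface. World frame = base frame: x ahead of the robot, y to its left, z up, the work surface at z = 0. Lengths are in mm, angles in rad, forces in N, time in s.
With the tool pointing down it reaches from about 375 to 750 mm from the base axis. Payload 9 kg.
Tool frame: the origin (TCP) lies on the front face of the gripper's body, between the roots of the fingers; the fingertips stand arm.nose_length ahead of it and the grasp point (between the pads) lies 54 mm ahead of it (arm.nose_length is the distance from the TCP to the fingertips, in mm); z points along the fingers, y is the direction in which the jaws open and shut (so a half turn about z gives the same grasp; the last joint's range is limited). The gripper opens to 85 mm and grips with 20 to 120 N. Pads are 22 mm wide; open, the fingers measure 114 mm over their backs; the gripper's body (76 mm by 85 mm) begins 54 mm behind the grasp point. The pads swing forward as they close: fully open they stand 13 mm farther back than shut.
Start: joints at [-1.333, 0.104, 0.097, 1.564, 0, 1.353], TCP at [264.121, -538.766, 303.931] pointing down, gripper open.
Joint ranges: [-2.99, 2.99], [-0.84, 1.86], [-1.1, 1.16], [-1.84, 2.11], [-1.51, 1.56], [-3.14, 3.14]. Speed limits (rad/s): [2.22, 2.22, 2.57, 3.14, 3.14, 3.14].

INTERFACE

Orientations are given as a rotation vector (axis times angle).
In Python, from bench import arm gives the robot as it stands.
- The arm moves only by the tool carry_out, never from a script. Its argument "deltas" is a list of rows, each an object with "dp": the shift along the tool's x, y, z in mm, a list of three; "twist": the turn, a rotation vector about the tool's x, y, z in rad, a list of three. A call has 1 to 8 rows; each row shifts and turns the commanded pose from where the row before left it, along the tool's axes as they then stand; what a row does not reach is not made up. A row lasts 1/8 s, in which the tool goes at most 62.5 mm and 10.7 degrees, less where a joint would pass 70% of its speed; a pose out of reach is approached as far as the arm can. A call is refused whole if a number of a shift passes 62.5 or a number of a turn 0.188, either way. A call with a gripper value outside its range is refused whole. "jaw" is the opening, from 0 (shut) to 1 (fully open), set as the call begins (left out, the last holds). The fingers move at their own pace and stop on an object; "force" is the grip in N (left out, the last holds). Time passes only in rows, so rows that do not move let the fingers close. It gives the time, the measured TCP pose, the force and the opening at its end, in the units of the state.
- arm.sense(): the state, without advancing time (a new reading comes with each control period).
- arm.grab_frame(name): name is "scene" or "top" or "wrist"; returns a dict with "image" (480x640x3 uint8, red, green, blue), "z_map" (480x640 float32, mm along the optical axis (not along the pixel's ray), 0 where there is no reading), "K" (3x3 intrinsics, pixels), "origin" and "orientation" of the camera in the world. Camera axes: x right, y down, z forward; pixel columns grow to the right and rows downward; lengths in mm; the calibration is good to about 2 mm. A picture is of the moment at which its call begins.
- arm.sign_off(): hands the job in, once; it reports no verdict.
The state is a dict: "time_s": time; "q": joint angles; "qd": joint speeds; "effort": joint torques, N m; "tool_pos": TCP position; "ee_rot": TCP orientation; "wrist_force": force on the tool from outside, world axes, zero at the start; "wrist_torque": the same for the moment, N m; "finger_gap": opening from 0.0 (shut) to 1.0 (fully open).
Only numpy, scipy, OpenCV 4.12 (cv2) and the standard library are available. Lean on these libraries where they do the work, as an engineer would, in place of code of your own. Each camera call takes 0.05 s, during which the arm holds its last target.

## Working session

There is one attempt and no reset: what is moved stays moved. The work goes in short steps, Python scripts to look and compute and a tool call to move; the robot and the scene stay as the last step left them, time stands still between calls to the robot, and variables do not carry over. Pictures are saved under pics/ and viewed, and the job is handed in when it is done.

Besides the shell and the picture viewer there is one more tool, called by a JSON object that holds its "name" and its "arguments". carry_out: Moves the arm, as the interface text tells. Its arguments: {"type":"object","properties":{"deltas":{"type":"array"},"jaw":{"type":"number"},"force":{"type":"number"}},"required":["deltas"]}

```bash
mkdir -p pics; ls; cat > h.py <<'E'
import numpy as np, cv2, pickle
from bench import arm
def grab(n,save=None):
    f=arm.grab_frame(n)
    if save: cv2.imwrite('pics/'+save+'.png',f['image'][:,:,::-1]); pickle.dump(f,open('pics/'+save+'.pkl','wb'))
    return f
def R(f):
    o=np.array(f['orientation'],float)
    return o if o.shape==(3,3) else cv2.Rodrigues(o)[0]
def ray(f,u,v):
    d=np.linalg.inv(f['K'])@np.array([u,v,1.]); return R(f)@d
def onplane(f,u,v,z):
    d=ray(f,u,v); o=np.array(f['origin'],float); return o+d*(z-o[2])/d[2]
def cloud(f):
    z=f['z_map']; v,u=np.mgrid[:480,:640]; K=f['K']
    P=np.stack([(u-K[0,2])/K[0,0]*z,(v-K[1,2])/K[1,1]*z,z],-1)
    return P@R(f).T+np.array(f['origin'])
def proj(f,p):
    c=R(f).T@(np.array(p,float)-np.array(f['origin'])); q=f['K']@c; return q[:2]/q[2]
E
python3 - <<'E'
from h import *
print(arm.sense(), arm.nose_length)
for n in ['scene','top','wrist']:
    f=grab(n,n+'0'); print(n,f['origin'],f['orientation'],f['K'])
E
```

```text
pics
{'time_s': 0.0, 'q': array([-1.33271252e+00,  1.04707947e-01,  9.64877265e-02,  1.56390987e+00,
       -3.09959531e-05,  1.35308844e+00]), 'qd': array([-1.88019225e-03,  9.10452702e-05,  2.54907786e-04,  7.84900713e-04,
        5.12036392e-04,  3.63901179e-06]), 'effort': array([ 1.84925979e-03, -5.56929874e+01,  5.03648472e+01,  1.67504040e-02,
       -1.33613239e-04, -4.91155831e-06]), 'tool_pos': array([ 264.0444263 , -538.51268385,  303.12736139]), 'ee_rot': array([-3.05906454e+00, -7.09473394e-01,  7.00001535e-05]), 'wrist_force': array([ 0.48839148, -0.42607087, -0.61639415]), 'wrist_torque': array([ 0.07815723, -0.00328754,  0.02848164]), 'finger_gap': 1.001570899541523} 72.6
scene [1027.96823625 -532.30249251  657.80899349] [-2.11559035 -0.83362085  0.42808199] [[532.9851209    0.         313.0303586 ]
 [  0.         532.9851209  234.94516276]
 [  0.           0.           1.        ]]
top [367.44664634  25.16672584 981.35541533] [-2.11579711  2.17638359 -0.21390671] [[517.22212452   0.         319.65357042]
 [  0.         517.22212452 241.10577991]
 [  0.           0.           1.        ]]
wrist [ 333.67717111 -504.17176222  373.73927087] [ 2.43623989 -1.51775573 -0.23815618] [[380.97567548   0.         323.42795649]
 [  0.         380.97567548 233.97033458]
 [  0.           0.           1.        ]]
```

View pics/scene0.png

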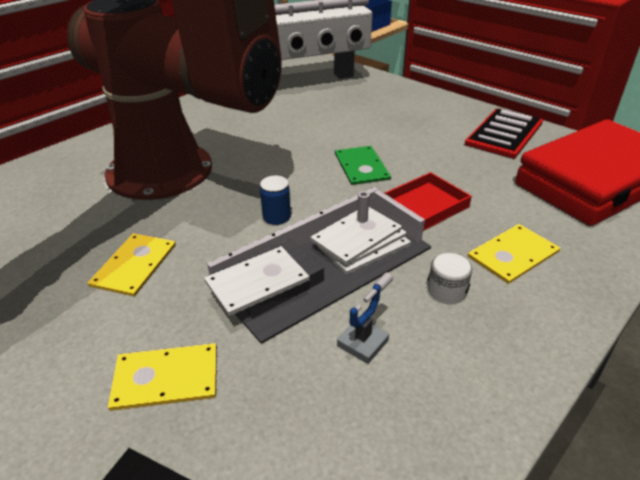

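View pics/top0.png

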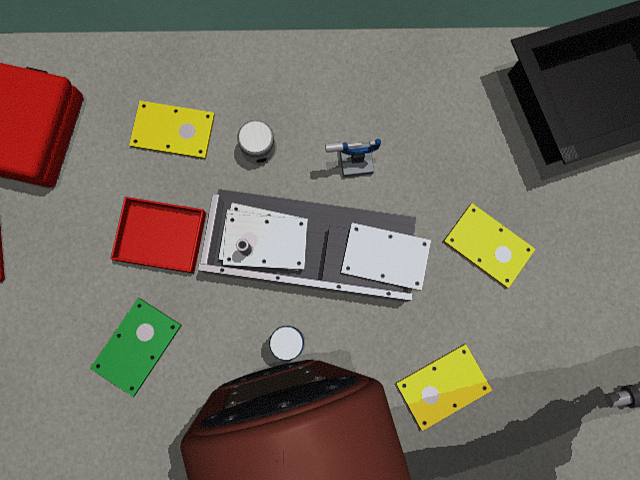

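View pics/wrist0.png

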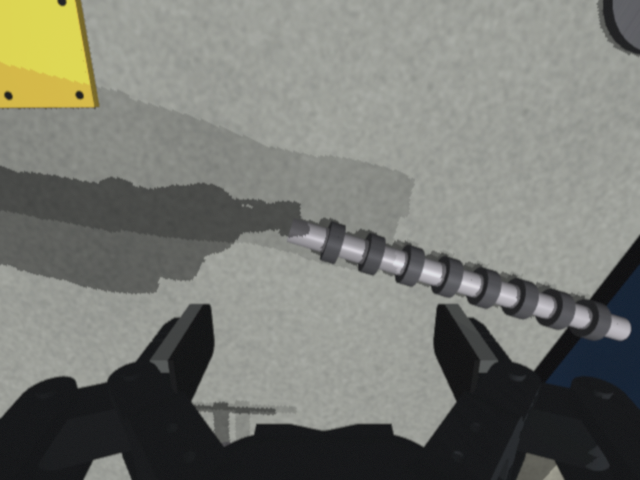

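The top view shows the pile at about (265,237) with the only pin at (243,246), the ledge plate at (387,257), the red tray at (158,235), the piston at (256,140), the tin at (286,343), and the micrometer at (355,158). The yellow and green look-alikes lie apart. Next I measure.

```bash
cat > m.py <<'E'
from h import *
f=pickle.load(open('pics/top0.pkl','rb'))
P=cloud(f); im=f['image'].astype(int)
# fixture region mask
v,u=np.mgrid[:480,:640]
reg=(u>190)&(u<450)&(v>180)&(v<310)
z=P[...,2]
for lo,hi in [(-3,4),(5,12),(25,34),(34,43),(46,54),(54,64),(90,105)]:
    m=reg&(z>lo)&(z<hi); print(lo,hi,m.sum(), np.median(z[m]) if m.any() else 0)
m=(reg&(z>54)&(z<62)).astype(np.uint8)
n,l,s,c=cv2.connectedComponentsWithStats(m)
for i in range(1,n):
    if s[i,4]>30: print(s[i],c[i])
crop=cv2.resize(f['image'][180:315,190:450,::-1],None,fx=3,fy=3,interpolation=cv2.INTER_CUBIC)
cv2.imwrite('pics/crop0.png',crop)
E
python3 m.py
```

```text
-3 4 13589 0.5122958012963181
5 12 5210 8.530392352051535
25 34 614 29.266737867725794
34 43 5560 39.010703691026265
46 54 4309 50.329910888106724
54 64 2043 58.40659646106849
90 105 92 97.94786278274847
[ 198  194  214  107 1916] [280.62265136 268.78810021]
```

```bash
sleep 2
```

```text
(no output)
```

View pics/crop0.png

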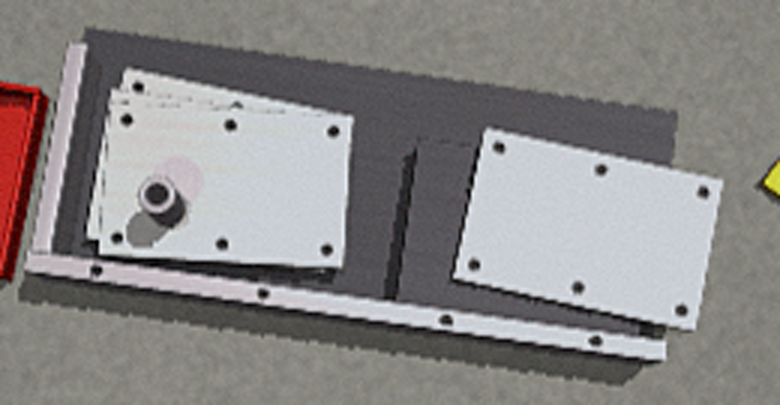

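```bash
cat > m2.py <<'E'
from h import *
import sys
def fixture(f):
    P=cloud(f); z=P[...,2]; v,u=np.mgrid[:480,:640]
    reg=(u>185)&(u<450)&(v>180)&(v<315)
    p=P[reg&(z>55)&(z<62)][:,:2]
    # drop pin: keep points near hull of L
    r=None
    th=np.deg2rad(-5)
    for th0 in np.linspace(-.3,.3,1201):
        # fixture y axis = (-sin, cos) rotated; project onto x axis; density peak
        x=p@np.array([np.cos(th0),np.sin(th0)])
        h=np.histogram(x,np.arange(x.min(),x.max()+3,3))[0]
        s=np.sort(h)[-4:].sum()
        if r is None or s>r[0]: r=(s,th0)
    th=r[1]
    for _ in range(5):
        ex=np.array([np.cos(th),np.sin(th)]);ey=np.array([-ex[1],ex[0]])
        x=p@ex;y=p@ey
        h,b=np.histogram(x,np.arange(x.min(),x.max()+1,1.))
        k=np.argmax(np.convolve(h,np.ones(12),'valid')); lo,hi=b[k],b[k]+12
        s=(x>lo-2)&(x<hi+2)&(y<y.max()-20)
        a=np.polyfit(y[s],x[s],1)[0]; th-=np.arctan(a)
    ex=np.array([np.cos(th),np.sin(th)]);ey=np.array([-ex[1],ex[0]])
    x=p@ex;y=p@ey; s=(x<hi+3)&(x>lo-3)
    e=x>hi+15
    return th,ex,ey,(np.percentile(x[s],[1,50,99])),np.percentile(y[s],[.5,99.5]),np.percentile(y[e],[1,50,99]),x.max(),p
if __name__=='__main__':
    f=pickle.load(open('pics/top0.pkl','rb'))
    th,ex,ey,xs,ys,ye,xm,p=fixture(f)
    print('yaw',th,'x side',xs,'y ext',ys,ys[1]-ys[0],'end y',ye, 'xmax',xm)
    x0=xs[1]+53.5; y0=ys.mean(); 
    print('xm check -> expect',x0+70.5,'; end mid expect',y0+185)
    O=x0*ex+y0*ey; print('fixture origin',O,'nest',O+104*ey)
    np.savez('fix.npz',th=th,ex=ex,ey=ey,O=O)
    P=cloud(f);z=P[...,2];v,u=np.mgrid[:480,:640]
    sat=f['image'].max(-1).astype(int)-f['image'].min(-1)
    rel=(P[...,:2]-O); fx=rel@ex; fy=rel@ey
    def rect(m,n):
        m=cv2.morphologyEx(m.astype(np.uint8),cv2.MORPH_OPEN,np.ones((3,3)))
        k,l,s,c=cv2.connectedComponentsWithStats(m); i=1+np.argmax(s[1:,4]); mm=l==i
        q=np.stack([fx[mm],fy[mm]],-1).astype(np.float32)
        print(n,len(q),'z',np.median(z[mm]),cv2.minAreaRect(q))
    br=f['image'].min(-1)>110
    rect((np.abs(z-50)<3)&(fx>-40)&(fx<90)&(fy<0)&(fy>-230),'d')
    rect((np.abs(z-38)<3.5)&(fx>-45)&(fx<110)&(fy>20)&(fy<178)&br,'c')
    m=(z>92)&(fx>-40)&(fx<90)&(fy>20)&(fy<178); m&=z<104
    q=P[m]; print('pin n',len(q),q.mean(0),(q.min(0)+q.max(0))/2,np.ptp(q,0),'fix',((q.min(0)+q.max(0))/2)[:2]@np.array([ex,ey]).T-np.array([ex,ey])@O)
    hsv=cv2.cvtColor(f['image'],cv2.COLOR_RGB2HSV)
    red=((hsv[...,0]<8)|(hsv[...,0]>172))&(hsv[...,1]>150)&(u>95)&(u<215)&(v>180)&(v<290)&(z>25)&(z<35)
    q=P[red][:,:2].astype(np.float32); print('tray rim',cv2.minAreaRect(q),'fix',(np.array(cv2.minAreaRect(q)[0])-O)@np.array([ex,ey]).T, np.median(z[red]))
    for n,(a,b,c,d,h0) in dict(piston=(230,280,115,170,50),tin=(265,310,320,365,75),mic=(320,385,130,180,12)).items():
        m=(u>a)&(u<b)&(v>c)&(v<d)&(z>h0)&(z<120); q=P[m]; print(n,q.min(0),q.max(0),'fixmin',fx[m].min(),fy[m].min(),'max',fx[m].max(),fy[m].max())
E
python3 m2.py
```

```text
yaw -0.1693819470256856 x side [435.0939973  440.99554169 447.21038126] y ext [-90.05569804 290.49871709] 380.55441513155756 end y [-40.47193144 283.6730165  290.57419441] xmax 576.9803245032124
xm check -> expect 564.9955416945697 ; end mid expect 285.22150952902905
fixture origin [504.31354426  15.42857117] nest [521.84515427 117.94024198]
d 3614 z 50.27841712929677 ((14.87082290649414, -139.91146850585938), (150.13343811035156, 95.58670806884766), 85.5961685180664)
c 3169 z 38.47762081129679 ((12.11220932006836, 88.21591186523438), (95.01045989990234, 141.2335968017578), 4.894655704498291)
pin n 87 [514.94797209 131.13906307  97.87986269] [514.82354607 130.73501165  97.23601915] [21.14891708 20.49226662  9.4706705 ] fix [ -9.07797789 115.42801077]
tray rim ((551.4807739257812, 296.2491149902344), (151.56053161621094, 120.29653930664062), 79.03311920166016) fix [ -0.84658401 284.75289055] 30.16134890206291
piston [690.58305693  76.79853276  50.21784532] [758.09046363 144.36673419  65.37682983] fixmin 167.23786648661792 96.84058808234445 max 235.55683101154833 165.45854850829556
tin [317.40612543  31.53198389  75.0180084 ] [373.33006283  86.64508616  90.0479429 ] fixmin -191.79620348072882 -11.513786157206292 max -135.85880635725866 44.56748051325564
mic [ 659.99961763 -117.10240068   12.03016072] [725.0614738  -18.13657093 107.5896854 ] fixmin 165.4044491696007 -99.91842166252452 max 237.49135972838837 -1.2553701828482091
```

The heights (58, 50, 38, 30 and 98 mm) and sizes (95×150 plate, 120×150 tray) match the description. I turn the tool so its axes line up with the fixture, and the pin comes first.

{"name": "carry_out", "arguments": {"deltas": [{"dp": [0,0,0],"twist": [0,0,-0.18]},{"dp": [0,0,0],"twist": [0,0,-0.18]},{"dp": [0,0,0],"twist": [0,0,-0.18]},{"dp": [0,0,0],"twist": [0,0,-0.18]},{"dp": [0,0,0],"twist": [0,0,-0.18]},{"dp": [0,0,0],"twist": [0,0,-0.18]},{"dp": [0,0,0],"twist": [0,0,-0.18]},{"dp": [0,0,0],"twist": [0,0,-0.18]}], "jaw": 1}}

```text
time_s: 1.15
tool_pos: [264.1, -538.7, 303.6]
ee_rot: [-1.825, -2.557, -0.0]
wrist_force: [-0.3, 0.6, 0.7]
finger_gap: 1.002
```

{"name": "carry_out", "arguments": {"deltas": [{"dp": [0,0,0],"twist": [0,0,-0.18]},{"dp": [0,0,0],"twist": [0,0,-0.18]},{"dp": [0,0,0],"twist": [0,0,-0.18]},{"dp": [0,0,0],"twist": [0,0,-0.18]},{"dp": [0,0,0],"twist": [0,0,-0.18]},{"dp": [0,0,0],"twist": [0,0,-0.176]},{"dp": [0,0,0],"twist": [0,0,0]}]}}

```text
time_s: 2.02
tool_pos: [264.1, -538.6, 303.6]
ee_rot: [-0.268, -3.13, -0.001]
wrist_force: [0.1, 0.3, 0.7]
finger_gap: 0.998
```

```bash
cat > st.py <<'E'
from h import *
import sys
d=np.load('fix.npz'); s=arm.sense()
Rt=cv2.Rodrigues(np.array(s['ee_rot'],float))[0]; t=np.array(s['tool_pos'])
A=np.array([d['ex'],d['ey']]); fx=A@(t[:2]-d['O'])
print('t',round(s['time_s'],2),'pos',t.round(1),'fix',fx.round(1),'F_fix',(A@s['wrist_force'][:2]).round(1),round(s['wrist_force'][2],1),'gap',round(s['finger_gap'],3),'q',s['q'].round(2))
print('heading rel fixture deg',np.rad2deg(np.arctan2(Rt[1,0],Rt[0,0])-d['th']).round(2),'tool z',Rt[:,2].round(4))
def to(x,y,z,world=False):
    w=np.array([x,y]) if world else d['O']+A.T@np.array([x,y])
    print('to',(x,y,z),'world',w.round(1),'dp tool',(Rt.T@(np.array([*w,z])-t)).round(1))
for a in sys.argv[1:]:
    p=[k for k in a.split(',')]; to(*map(float,p[:3]),world=len(p)>3)
E
python3 st.py 514.8,130.7,200,w 514.8,130.7,134,w
```

```text
t 2.02 pos [ 264.1 -538.6  303.6] fix [-143.4 -586.6] F_fix [0.  0.4] 0.7 gap 0.998 q [-1.33  0.1   0.1   1.56  0.   -1.16]
heading rel fixture deg 179.91 tool z [-1.e-04  5.e-04 -1.e+00]
to (514.8, 130.7, 200.0) world [514.8 130.7] dp tool [-133.2  702.2  103.9]
to (514.8, 130.7, 134.0) world [514.8 130.7] dp tool [-133.2  702.2  169.9]
```

{"name": "carry_out", "arguments": {"deltas": [{"dp": [-10,50,0]},{"dp": [-10,50,0]},{"dp": [-10,50,0]},{"dp": [-10,50,0]},{"dp": [-10,50,0]},{"dp": [-10,50,0]},{"dp": [-10,50,0]},{"dp": [-10,50,0]}]}}

```text
schema error: expected keys dp, twist
```

{"name": "carry_out", "arguments": {"deltas": [{"dp": [-10,50,0]},{"dp": [-10,50,0]},{"dp": [-10,50,15]},{"dp": [-10,50,20]},{"dp": [-10,50,30]},{"dp": [-3,50,39]},{"dp": [0,2,0]},{"dp": [0,0,0]}]}}

```text
schema error: expected keys dp, twist
```

```bash
python3 st.py 514.8,130.7,134,w; python3 - <<'E'
from h import *
grab('wrist','w1');
E
```

```text
t 2.02 pos [ 264.1 -538.6  303.6] fix [-143.4 -586.6] F_fix [0.  0.4] 0.7 gap 0.998 q [-1.33  0.1   0.1   1.56  0.   -1.16]
heading rel fixture deg 179.91 tool z [-1.e-04  5.e-04 -1.e+00]
to (514.8, 130.7, 134.0) world [514.8 130.7] dp tool [-133.2  702.2  169.9]
```

View pics/w1.png

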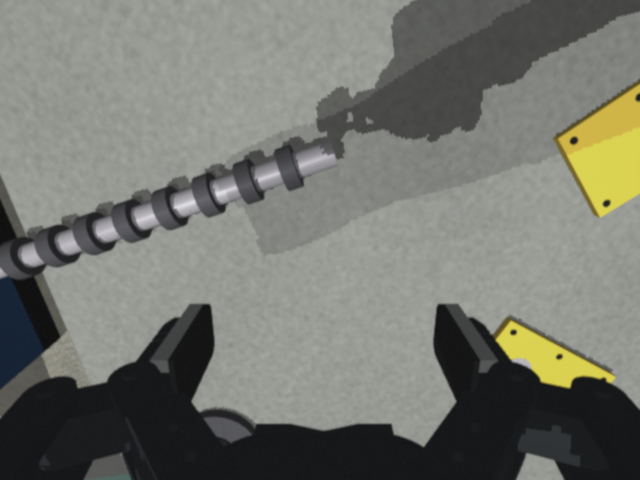

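The picture shows the tool still over the start area, with only a crankshaft part and the yellow plates in view. Both calls were refused because a row without a twist is not accepted, so I resend them.

{"name": "carry_out", "arguments": {"deltas": [{"dp": [-10,50,0],"twist": [0,0,0]},{"dp": [-10,50,0],"twist": [0,0,0]},{"dp": [-10,50,0],"twist": [0,0,0]},{"dp": [-10,50,0],"twist": [0,0,0]},{"dp": [-10,50,0],"twist": [0,0,0]},{"dp": [-10,50,0],"twist": [0,0,0]},{"dp": [-10,50,0],"twist": [0,0,0]},{"dp": [-10,50,0],"twist": [0,0,0]}]}}

```text
time_s: 3.08
tool_pos: [410.9, -156.5, 304.0]
ee_rot: [0.274, 3.129, -0.001]
wrist_force: [1.0, -0.0, -0.5]
finger_gap: 1.004
```

{"name": "carry_out", "arguments": {"deltas": [{"dp": [-10,50,0],"twist": [0,0,0]},{"dp": [-10,50,0],"twist": [0,0,0]},{"dp": [-10,50,15],"twist": [0,0,0]},{"dp": [-10,50,20],"twist": [0,0,0]},{"dp": [-10,50,30],"twist": [0,0,0]},{"dp": [-3,50,39],"twist": [0,0,0]},{"dp": [0,2,0],"twist": [0,0,0]},{"dp": [0,0,0],"twist": [0,0,0]}]}}

```text
time_s: 4.08
tool_pos: [513.7, 129.8, 200.9]
ee_rot: [0.269, 3.13, -0.001]
wrist_force: [0.5, 0.0, -0.2]
finger_gap: 0.999
```

```bash
python3 st.py 514.8,130.7,134,w; python3 - <<'E'
from h import *
f=grab('wrist','w1b');P=cloud(f);z=P[...,2];m=(z>92)&(z<104)&(np.hypot(P[...,0]-515,P[...,1]-131)<30);q=P[m];print(m.sum(),q.min(0),q.max(0),(q.min(0)+q.max(0))/2)
E
```

```text
t 4.08 pos [513.7 129.8 200.9] fix [-10.1 114.3] F_fix [0.5 0.1] -0.2 gap 0.999 q [ 0.   -0.1  -0.3   1.38 -0.    0.17]
heading rel fixture deg 179.88 tool z [ 0.e+00 -4.e-04 -1.e+00]
to (514.8, 130.7, 134.0) world [514.8 130.7] dp tool [-1.   1.1 66.9]
1125 [502.13180227 119.54555516  92.02129054] [524.00497993 141.17210439  99.97474332] [513.0683911  130.35882977  95.99801693]
```

View pics/w1b.png

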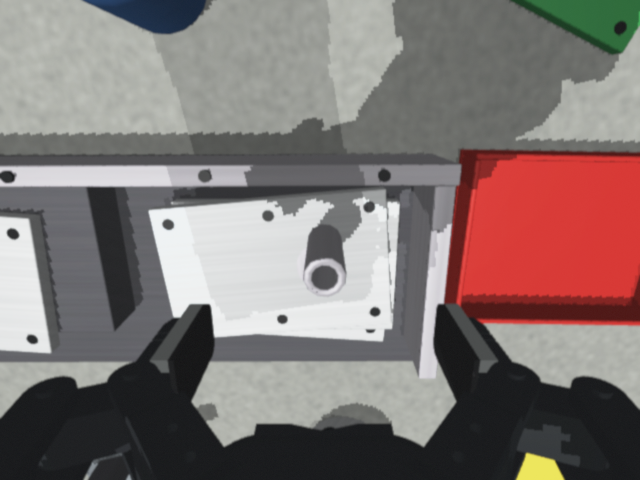

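The pin's top is at (325,275), midway between the pads, and it is the only one. The wrist view and the top view agree within 2 mm, so I go down and grip.

{"name": "carry_out", "arguments": {"deltas": [{"dp": [0,1,30],"twist": [0,0,0]},{"dp": [0,0,25],"twist": [0,0,0]},{"dp": [0,0,12],"twist": [0,0,0]},{"dp": [0,0,0],"twist": [0,0,0]}]}}

```text
time_s: 4.62
tool_pos: [513.9, 130.1, 133.8]
ee_rot: [0.269, 3.13, -0.0]
wrist_force: [-0.2, 0.8, 0.6]
finger_gap: 1.0
```

{"name": "carry_out", "arguments": {"deltas": [{"dp": [0,0,0],"twist": [0,0,0]},{"dp": [0,0,0],"twist": [0,0,0]},{"dp": [0,0,0],"twist": [0,0,0]},{"dp": [0,0,0],"twist": [0,0,0]},{"dp": [0,0,0],"twist": [0,0,0]},{"dp": [0,0,0],"twist": [0,0,0]},{"dp": [0,0,0],"twist": [0,0,0]}], "jaw": 0, "force": 40}}

```text
time_s: 5.5
tool_pos: [514.0, 131.0, 133.9]
ee_rot: [0.266, 3.13, 0.0]
wrist_force: [-1.0, 1.6, 4.9]
finger_gap: 0.241
```

```bash
python3 st.py 514.8,130.7,190,w 551.5,296.2,190,w  551.5,296.2,103,w
```

```text
t 5.5 pos [514.  131.  133.9] fix [ -9.9 115.5] F_fix [-1.3  1.4] 4.9 gap 0.241 q [ 0.   -0.07 -0.39  1.25  0.    0.17]
heading rel fixture deg 179.98 tool z [ 6.e-04  0.e+00 -1.e+00]
to (514.8, 130.7, 190.0) world [514.8 130.7] dp tool [ -0.8  -0.1 -56.1]
to (551.5, 296.2, 190.0) world [551.5 296.2] dp tool [ -9.1 169.2 -56.1]
to (551.5, 296.2, 103.0) world [551.5 296.2] dp tool [ -9.  169.2  30.9]
```

{"name": "carry_out", "arguments": {"deltas": [{"dp": [0,0,-30],"twist": [0,0,0]},{"dp": [0,0,-26],"twist": [0,0,0]},{"dp": [-2,45,0],"twist": [0,0,0]},{"dp": [-3,45,0],"twist": [0,0,0]},{"dp": [-2,45,0],"twist": [0,0,0]},{"dp": [-2,34,0],"twist": [0,0,0]},{"dp": [0,0,30],"twist": [0,0,0]},{"dp": [0,0,30],"twist": [0,0,0]}]}}

```text
time_s: 6.5
tool_pos: [551.1, 296.4, 128.1]
ee_rot: [-0.265, -3.13, 0.001]
wrist_force: [0.2, -0.5, -1.6]
finger_gap: 0.241
```

{"name": "carry_out", "arguments": {"deltas": [{"dp": [0,0,20],"twist": [0,0,0]},{"dp": [0,0,7],"twist": [0,0,0]},{"dp": [0,0,0],"twist": [0,0,0]}]}}

```text
time_s: 6.88
tool_pos: [551.3, 295.8, 102.6]
ee_rot: [-0.267, -3.13, 0.0]
wrist_force: [-0.7, 0.2, -0.2]
finger_gap: 0.241
```

```bash
python3 st.py 551.5,296.2,103,w
```

```text
t 6.88 pos [551.3 295.8 102.6] fix [ -0.9 284.3] F_fix [-0.8  0.1] -0.2 gap 0.241 q [ 0.28  0.24 -0.12  1.21 -0.    0.45]
heading rel fixture deg 179.96 tool z [-0.e+00 -1.e-04 -1.e+00]
to (551.5, 296.2, 103.0) world [551.5 296.2] dp tool [-0.1  0.4 -0.4]
```

Next I release the pin, lift clear and look at where it stands.

{"name": "carry_out", "arguments": {"deltas": [{"dp": [0,0,2],"twist": [0,0,0]},{"dp": [0,0,0],"twist": [0,0,0]},{"dp": [0,0,0],"twist": [0,0,0]}], "jaw": 1}}

```text
time_s: 7.25
tool_pos: [551.6, 296.0, 101.1]
ee_rot: [0.266, 3.129, 0.0]
wrist_force: [-0.4, 0.1, -0.3]
finger_gap: 0.868
```

{"name": "carry_out", "arguments": {"deltas": [{"dp": [0,0,0],"twist": [0,0,0]},{"dp": [0,0,0],"twist": [0,0,0]},{"dp": [0,0,-25],"twist": [0,0,0]},{"dp": [0,0,-45],"twist": [0,0,0]},{"dp": [0,0,-40],"twist": [0,0,0]},{"dp": [0,0,-40],"twist": [0,0,0]},{"dp": [0,0,0],"twist": [0,0,0]}]}}

```text
time_s: 8.12
tool_pos: [552.7, 296.4, 254.6]
ee_rot: [0.266, 3.124, 0.003]
wrist_force: [0.0, 0.5, 0.1]
finger_gap: 0.999
```

```bash
python3 - <<'E'
from h import *
f=grab('wrist','w2');f=grab('scene','s2')
E
python3 st.py
```

```text
t 8.22 pos [551.3 296.  250.3] fix [ -0.9 284.5] F_fix [-0.2 -0.3] -0.6 gap 0.998 q [ 0.28  0.18  0.08  1.47 -0.    0.45]
heading rel fixture deg 179.98 tool z [ 3.e-04  0.e+00 -1.e+00]
```

View pics/w2.png

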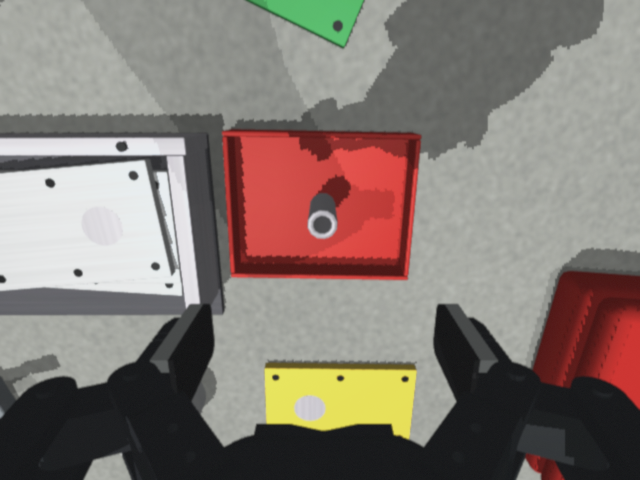

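View pics/s2.png

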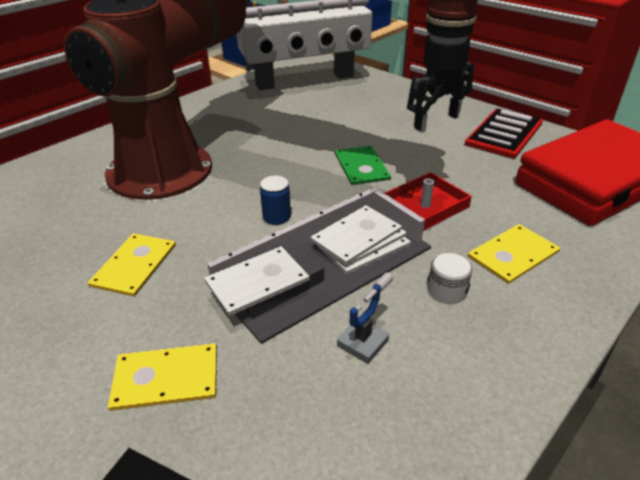

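The pin stands upright in the tray at (321,222) in the wrist view, and nothing else has moved. Next I move to the +x side of the fourth plate, with the open fingers as a two-point pusher.

{"name": "carry_out", "arguments": {"deltas": [{"dp": [-12,-53,0],"twist": [0,0,0]},{"dp": [-12,-53,0],"twist": [0,0,0]},{"dp": [-12,-53,0],"twist": [0,0,0]},{"dp": [-12,-53,0],"twist": [0,0,0]},{"dp": [-12,-53,0],"twist": [0,0,0]},{"dp": [-12,-53,0],"twist": [0,0,0]},{"dp": [-12,-53,0],"twist": [0,0,0]},{"dp": [-12,-53,0],"twist": [0,0,0]}]}}

```text
time_s: 9.22
tool_pos: [573.5, -139.7, 248.6]
ee_rot: [-0.266, -3.128, -0.001]
wrist_force: [-0.0, 0.6, -0.2]
finger_gap: 1.001
```

{"name": "carry_out", "arguments": {"deltas": [{"dp": [0,0,0],"twist": [0,0,0]},{"dp": [0,0,0],"twist": [0,0,0]}]}}

```text
time_s: 9.48
tool_pos: [573.7, -137.8, 249.1]
ee_rot: [-0.267, -3.128, -0.002]
wrist_force: [0.7, -0.1, 0.3]
finger_gap: 1.004
```

```bash
python3 - <<'E'
from h import *
f=grab('wrist','w3')
d=np.load('fix.npz'); f2=pickle.load(open('pics/w2.pkl','rb'))
for f,n in ((f,'w3'),(f2,'w2')):
    P=cloud(f);z=P[...,2];rel=P[...,:2]-d['O'];fx=rel@d['ex'];fy=rel@d['ey']
    m=(abs(z-58)<2.5)
    s=m&(fx<-40)&(fx>-70)&(fy<170); 
    if s.sum()>50:
        print(n,'side',np.percentile(fx[s],[1,50,99]),'slope',np.polyfit(fy[s],fx[s],1)[0],np.median(z[s]))
    e=m&(fx>-35)&(fx<60)&(fy>160)&(fy<210)
    if e.sum()>50: print(n,'end',np.percentile(fy[e],[1,50,99]),np.polyfit(fx[e],fy[e],1)[0])
    m=(abs(z-50)<3)&(fx>-40)&(fx<90)&(fy<0)&(fy>-230)
    if m.sum()>500: print(n,'d',cv2.minAreaRect(np.stack([fx[m],fy[m]],-1).astype(np.float32)),np.median(z[m]))
E
python3 st.py 95,-140,103
```

```text
w3 side [-49.6106615  -49.04479103 -48.4480428 ] slope -0.0013194679685489294 57.3217830079183
w3 d ((13.208744049072266, -141.28689575195312), (150.4467010498047, 95.49659729003906), 85.79501342773438) 50.42745684267075
w2 side [-60.94033404 -55.13092077 -49.50975504] slope -0.0020924046240581697 58.45950509707802
w2 end [177.61736256 183.97876335 189.5435912 ] 0.0026974458727740346
t 9.53 pos [ 573.9 -137.2  249.5] fix [  94.3 -138.7] F_fix [-0.2 -0.9] -0.1 gap 1.001 q [-0.46  0.07 -0.04  1.47  0.   -0.29]
heading rel fixture deg 180.01 tool z [-1.5e-03  9.0e-04 -1.0e+00]
to (95.0, -140.0, 103.0) world [ 574.4 -138.6] dp tool [ -1.   -1.4 146.5]
```

View pics/w3.png

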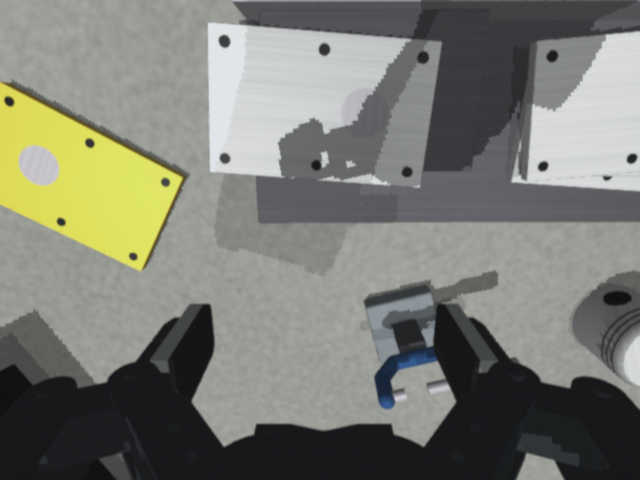

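The wrist view shows plate d at (325,105), still on the ledge, with the micrometer at (405,350) well outside the tool's path. I go down to tip height 43.5 mm.

{"name": "carry_out", "arguments": {"deltas": [{"dp": [0,0,40],"twist": [0,0,0]},{"dp": [0,0,40],"twist": [0,0,0]},{"dp": [0,0,40],"twist": [0,0,0]},{"dp": [0,0,26],"twist": [0,0,0]},{"dp": [0,0,0],"twist": [0,0,0]}]}}

```text
time_s: 10.15
tool_pos: [572.7, -136.0, 102.1]
ee_rot: [-0.263, -3.126, -0.003]
wrist_force: [0.3, -0.2, 0.0]
finger_gap: 1.002
```

```bash
python3 st.py 72,-140,103;python3 - <<'E'
from h import *
f=grab('scene','s3'); c=f['image'][150:360,180:480,::-1]; cv2.imwrite('pics/s3c.png',cv2.resize(c,None,fx=2.6,fy=2.6,interpolation=cv2.INTER_CUBIC))
E
```

```text
t 10.15 pos [ 572.7 -136.   102.1] fix [  93.  -137.7] F_fix [ 0.3 -0.2] 0.0 gap 1.002 q [-0.46  0.14 -0.23  1.2   0.   -0.29]
heading rel fixture deg 180.09 tool z [-0.0041  0.002  -1.    ]
to (72.0, -140.0, 103.0) world [ 551.7 -134.7] dp tool [21.  -2.2 -0.8]
```

View pics/s3c.png

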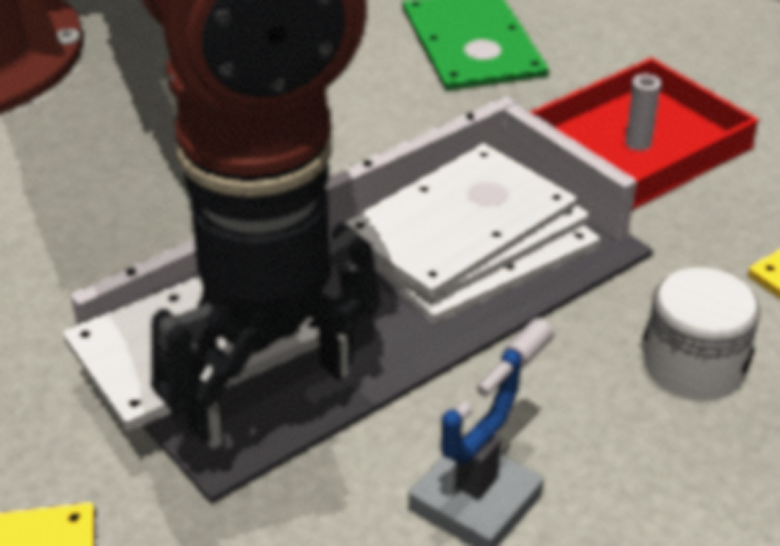

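The enlarged scene view shows both fingers outside plate d's +x edge, at crop (215,440) and (342,372). I check their tip height with the depth.

```bash
python3 - <<'E'
from h import *
f=pickle.load(open('pics/s3.pkl','rb'));P=cloud(f);d=np.load('fix.npz');rel=P[...,:2]-d['O'];fx=rel@d['ex'];fy=rel@d['ey'];z=P[...,2]
for y0 in (-190,-87):
    m=(abs(fy-y0)<25)&(abs(fx-93)<25)&(z>15)&(z<100)
    print(m.sum(),np.percentile(z[m],[0,2,5,20]))
    for a in range(20,90,10):
        k=m&(z>=a)&(z<a+10)
        if k.any(): print(a,'x',fx[k].min().round(1),fx[k].max().round(1),'y',fy[k].min().round(1),fy[k].max().round(1))
E
```

```text
432 [44.1780776  49.39561602 52.25971568 63.30410462]
40 x 98.4 105.6 y -185.8 -179.7
50 x 87.9 106.0 y -193.2 -179.5
60 x 87.3 106.5 y -193.6 -179.4
70 x 92.4 106.8 y -193.7 -179.3
80 x 86.2 109.4 y -206.1 -178.9
400 [41.83709472 45.84253353 47.83584044 58.36601411]
40 x 68.4 105.3 y -95.3 -81.6
50 x 68.4 106.2 y -94.9 -80.9
60 x 83.8 107.1 y -94.9 -80.7
70 x 84.2 108.3 y -95.3 -80.4
80 x 90.5 108.5 y -94.6 -66.3
```

{"name": "carry_out", "arguments": {"deltas": [{"dp": [4,-2,0],"twist": [0,0,0]},{"dp": [4,0,0],"twist": [0,0,0]},{"dp": [4,0,0],"twist": [0,0,0]},{"dp": [4,0,0],"twist": [0,0,0]},{"dp": [4,0,0],"twist": [0,0,0]},{"dp": [4,0,0],"twist": [0,0,0]},{"dp": [3,0,0],"twist": [0,0,0]},{"dp": [3,0,0],"twist": [0,0,0]}]}}

```text
time_s: 11.2
tool_pos: [544.3, -135.1, 104.6]
ee_rot: [0.266, 3.13, -0.0]
wrist_force: [2.6, 1.0, 0.0]
finger_gap: 0.999
```

```bash
python3 st.py 59,-140,103
```

```text
t 11.2 pos [ 544.3 -135.1  104.6] fix [  64.8 -141.6] F_fix [2.3 1.4] 0.0 gap 0.999 q [-0.48  0.05 -0.33  1.2   0.   -0.31]
heading rel fixture deg 179.98 tool z [ 5.e-04 -2.e-04 -1.e+00]
to (59.0, -140.0, 103.0) world [ 538.9 -132.5] dp tool [5.8 1.6 1.6]
```

{"name": "carry_out", "arguments": {"deltas": [{"dp": [2,0,0],"twist": [0,0,0]},{"dp": [2,0,0],"twist": [0,0,0]},{"dp": [2,0,0],"twist": [0,0,0]},{"dp": [1,0,0],"twist": [0,0,0]}]}}

```text
time_s: 11.7
tool_pos: [537.5, -134.0, 104.6]
ee_rot: [0.266, 3.13, -0.0]
wrist_force: [4.8, -1.6, 0.2]
finger_gap: 0.999
```

{"name": "carry_out", "arguments": {"deltas": [{"dp": [1,0,0],"twist": [0,0,0]},{"dp": [1,0,0],"twist": [0,0,0]}]}}

```text
time_s: 11.95
tool_pos: [536.9, -133.8, 105.1]
ee_rot: [0.265, 3.126, -0.0]
wrist_force: [12.8, -0.9, -1.4]
finger_gap: 0.999
```

```bash
python3 st.py 59,-140,103
```

```text
t 11.95 pos [ 536.9 -133.8  105.1] fix [  57.3 -141.6] F_fix [12.8  1.3] -1.4 gap 0.999 q [-0.48  0.02 -0.35  1.19  0.   -0.31]
heading rel fixture deg 180.0 tool z [ 4.e-03 -5.e-04 -1.e+00]
to (59.0, -140.0, 103.0) world [ 538.9 -132.5] dp tool [-1.7  1.6  2.1]
```

Plate d is against the side fence: contact came at tool x = 57.3 mm with 13 N. I back off, lift, set the jaws to half opening, and move beyond d's -y end while turning a quarter turn.

{"name": "carry_out", "arguments": {"deltas": [{"dp": [-12,0,0],"twist": [0,0,0]},{"dp": [0,0,-35],"twist": [0,0,0]},{"dp": [0,0,-35],"twist": [0,0,0]},{"dp": [23,-34,0],"twist": [0,0,0]},{"dp": [23,-34,0],"twist": [0,0,0]},{"dp": [23,-33,0],"twist": [0,0,0]},{"dp": [0,0,0],"twist": [0,0,0.175]},{"dp": [0,0,0],"twist": [0,0,0.175]}], "jaw": 0.5}}

```text
time_s: 12.95
tool_pos: [461.6, -223.9, 174.1]
ee_rot: [-0.817, -3.032, -0.0]
wrist_force: [0.4, 0.0, -0.1]
finger_gap: 0.503
```

{"name": "carry_out", "arguments": {"deltas": [{"dp": [0,0,0],"twist": [0,0,0.175]},{"dp": [0,0,0],"twist": [0,0,0.175]},{"dp": [0,0,0],"twist": [0,0,0.175]},{"dp": [0,0,0],"twist": [0,0,0.175]},{"dp": [0,0,0],"twist": [0,0,0.175]},{"dp": [0,0,0],"twist": [0,0,0.175]},{"dp": [0,0,0],"twist": [0,0,0.171]},{"dp": [0,0,0],"twist": [0,0,0]}]}}

```text
time_s: 13.95
tool_pos: [462.0, -223.4, 174.1]
ee_rot: [-2.4, -2.025, 0.001]
wrist_force: [0.3, 0.2, 0.1]
finger_gap: 0.5
```

```bash
python3 st.py 0,-243,113;python3 - <<'E'
from h import *
f=grab('top','t4')
d=np.load('fix.npz')
P=cloud(f);z=P[...,2];rel=P[...,:2]-d['O'];fx=rel@d['ex'];fy=rel@d['ey']
m=(abs(z-50)<3)&(fx>-45)&(fx<90)&(fy<0)&(fy>-230)
print('d',cv2.minAreaRect(np.stack([fx[m],fy[m]],-1).astype(np.float32)),np.median(z[m]))
E
```

```text
t 13.95 pos [ 462.  -223.4  174.1] fix [  -1.4 -242.5] F_fix [0.2 0.2] 0.1 gap 0.5 q [-0.71 -0.14 -0.38  1.33 -0.    1.03]
heading rel fixture deg 90.03 tool z [-1.4e-03  7.0e-04 -1.0e+00]
to (0.0, -243.0, 113.0) world [ 463.4 -224.1] dp tool [-0.5  1.5 61.1]
d ((1.3034172058105469, -143.48135375976562), (150.2086944580078, 92.45687103271484), 89.97708129882812) 50.3657845064032
```

View pics/t4.png

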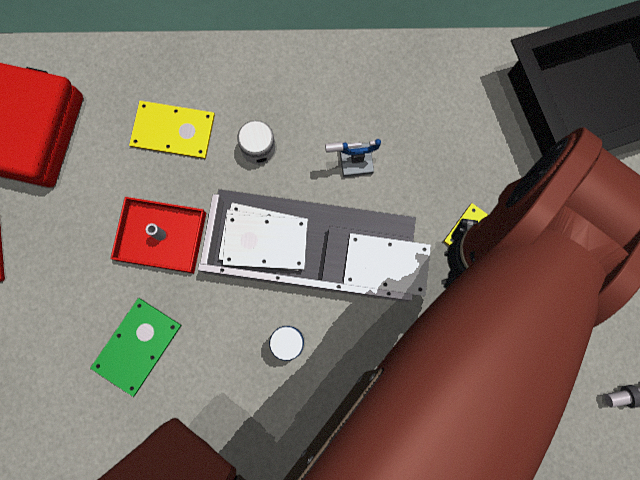

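Plate d now lies square (89.98°) at y of about -143. I go down and slide it in +y.

{"name": "carry_out", "arguments": {"deltas": [{"dp": [0,1,30],"twist": [0,0,0]},{"dp": [0,0,21],"twist": [0,0,0]},{"dp": [0,0,10],"twist": [0,0,0]},{"dp": [0,0,0],"twist": [0,0,0]}]}}

```text
time_s: 14.5
tool_pos: [462.9, -223.5, 113.1]
ee_rot: [-2.4, -2.026, 0.001]
wrist_force: [0.4, 0.3, -0.1]
finger_gap: 0.499
```

{"name": "carry_out", "arguments": {"deltas": [{"dp": [6,0,0],"twist": [0,0,0]},{"dp": [6,0,0],"twist": [0,0,0]},{"dp": [6,0,0],"twist": [0,0,0]},{"dp": [6,0,0],"twist": [0,0,0]},{"dp": [6,0,0],"twist": [0,0,0]},{"dp": [6,0,0],"twist": [0,0,0]}]}}

```text
time_s: 15.25
tool_pos: [469.8, -188.5, 114.3]
ee_rot: [2.401, 2.023, -0.001]
wrist_force: [-0.8, -5.7, 5.1]
finger_gap: 0.503
```

```bash
python3 st.py 0,18,113;python3 - <<'E'
from h import *
f=grab('scene','s5'); c=f['image'][150:360,130:430,::-1]; cv2.imwrite('pics/s5c.png',cv2.resize(c,None,fx=2.6,fy=2.6,interpolation=cv2.INTER_CUBIC))
E
```

```text
t 15.25 pos [ 469.8 -188.5  114.3] fix [   0.3 -206.8] F_fix [ 0.1 -5.7] 5.1 gap 0.503 q [-0.64 -0.13 -0.48  1.22 -0.    1.1 ]
heading rel fixture deg 89.95 tool z [ 0.001 -0.002 -1.   ]
to (0.0, 18.0, 113.0) world [507.3  33.2] dp tool [224.8  -0.5   0.9]
```

View pics/s5c.png

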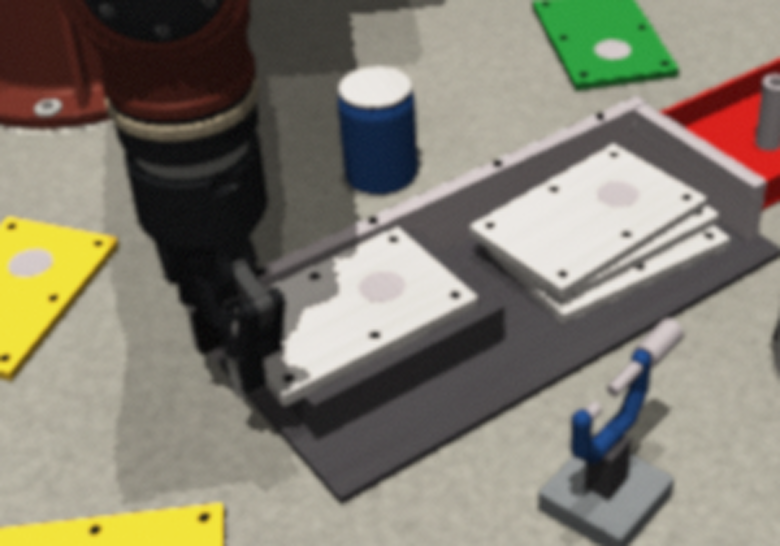

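```bash
python3 - <<'E'
from h import *
f=pickle.load(open('pics/s5.pkl','rb'));P=cloud(f);d=np.load('fix.npz');rel=P[...,:2]-d['O'];fx=rel@d['ex'];fy=rel@d['ey'];z=P[...,2]
dark=f['image'].max(-1)<70
m=dark&(abs(fy+208)<20)&(abs(fx-0)<55)&(z>15)&(z<100)
for a in range(20,90,4):
    k=m&(z>=a)&(z<a+4)
    if k.any(): print(a,k.sum(),'x',np.percentile(fx[k],[5,95]).round(1),'y',np.percentile(fy[k],[5,95]).round(1))
m=(abs(z-50)<5)&(fx>-40)&(fx<60)&(fy<-10)&(fy>-190)&(f['image'].min(-1)>150)
A=np.c_[fx[m],fy[m],np.ones(m.sum())];print('plane',np.linalg.lstsq(A,z[m],rcond=None)[0],cv2.minAreaRect(np.stack([fx[m],fy[m]],-1).astype(np.float32)))
E
```

```text
40 7 x [-21.3  28.7] y [-207.4 -196.4]
44 20 x [-20.8  29.8] y [-216.3 -201.5]
48 28 x [-22.   34.5] y [-216.3 -188.9]
52 36 x [-21.5  36.5] y [-216.2 -201.3]
56 38 x [-22.2  37.9] y [-215.8 -201.2]
60 38 x [-20.5  37.5] y [-215.7 -201.1]
64 37 x [-23.7  37.2] y [-216.8 -200.1]
68 36 x [-20.6  37.4] y [-216.5 -202.5]
72 35 x [-21.5  37.4] y [-216.9 -200.3]
76 22 x [-22.7  33.2] y [-216.5 -198.1]
80 18 x [-24.9 -11.4] y [-217.4 -209.4]
84 18 x [-27.2  36.3] y [-218.6 -209.5]
88 26 x [-45.2  50.5] y [-219. -209.]
plane [-3.87850606e-04  1.17026705e-03  5.02355694e+01] ((4.814918518066406, -116.93961334228516), (144.10939025878906, 89.69591522216797), 89.80658721923828)
```

The tips are at about 43 mm and the plate is flat, so I carry on.

{"name": "carry_out", "arguments": {"deltas": [{"dp": [6,0,-1],"twist": [0,0,0]},{"dp": [6,0,0],"twist": [0,0,0]},{"dp": [6,0,0],"twist": [0,0,0]},{"dp": [6,0,0],"twist": [0,0,0]}]}}

```text
time_s: 15.8
tool_pos: [473.4, -164.1, 114.4]
ee_rot: [-2.402, -2.025, 0.0]
wrist_force: [0.1, -3.0, 0.3]
finger_gap: 0.498
```

{"name": "carry_out", "arguments": {"deltas": [{"dp": [8,0,0],"twist": [0,0,0]},{"dp": [8,0,0],"twist": [0,0,0]},{"dp": [8,0,0],"twist": [0,0,0]},{"dp": [8,0,0],"twist": [0,0,0]},{"dp": [8,0,0],"twist": [0,0,0]},{"dp": [8,0,0],"twist": [0,0,0]},{"dp": [8,0,0],"twist": [0,0,0]},{"dp": [8,0,0],"twist": [0,0,0]}]}}

```text
time_s: 16.8
tool_pos: [484.2, -100.9, 114.5]
ee_rot: [-2.402, -2.025, 0.0]
wrist_force: [-1.3, -2.0, 1.1]
finger_gap: 0.498
```

```bash
python3 st.py 0,18,113;python3 - <<'E'
from h import *
f=grab('scene','s6'); c=f['image'][150:360,150:450,::-1]; cv2.imwrite('pics/s6c.png',cv2.resize(c,None,fx=2.6,fy=2.6,interpolation=cv2.INTER_CUBIC))
E
```

```text
t 16.8 pos [ 484.2 -100.9  114.5] fix [  -0.2 -118.1] F_fix [-0.9 -2.2] 1.1 gap 0.498 q [-0.47 -0.17 -0.51  1.22 -0.    1.27]
heading rel fixture deg 89.97 tool z [-2.e-04 -1.e-04 -1.e+00]
to (0.0, 18.0, 113.0) world [507.3  33.2] dp tool [1.361e+02 1.000e-01 1.500e+00]
```

View pics/s6c.png

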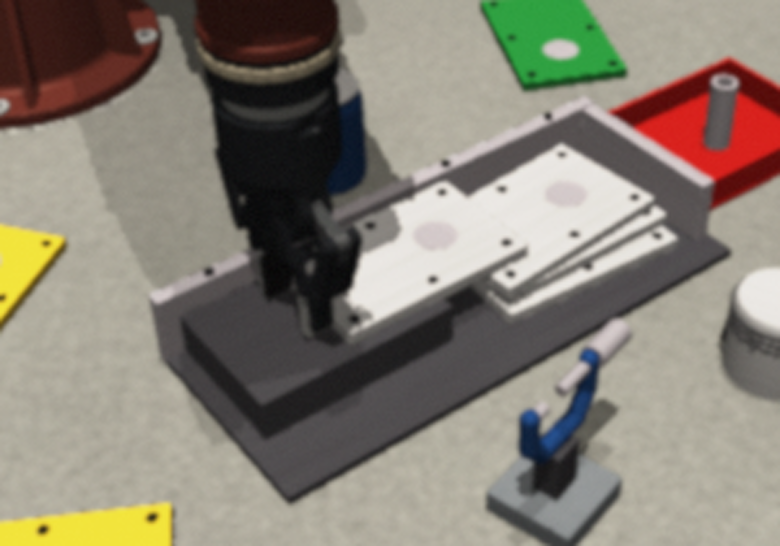

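Plate d is bridging onto the pile and lies flat; its leading edge is at crop (490,215). I continue.

{"name": "carry_out", "arguments": {"deltas": [{"dp": [9,0,0],"twist": [0,0,0]},{"dp": [9,0,0],"twist": [0,0,0]},{"dp": [9,0,0],"twist": [0,0,0]},{"dp": [9,0,0],"twist": [0,0,0]},{"dp": [9,0,0],"twist": [0,0,0]},{"dp": [9,0,0],"twist": [0,0,0]},{"dp": [9,0,0],"twist": [0,0,0]},{"dp": [9,0,0],"twist": [0,0,0]}]}}

```text
time_s: 17.85
tool_pos: [496.3, -29.7, 114.3]
ee_rot: [-2.402, -2.025, 0.0]
wrist_force: [-0.7, -2.2, -0.1]
finger_gap: 0.501
```

{"name": "carry_out", "arguments": {"deltas": [{"dp": [8,0,0],"twist": [0,0,0]},{"dp": [8,0,0],"twist": [0,0,0]},{"dp": [8,0,1],"twist": [0,0,0]},{"dp": [8,0,1],"twist": [0,0,0]},{"dp": [5,0,0],"twist": [0,0,0]},{"dp": [4,0,0],"twist": [0,0,0]}]}}

```text
time_s: 18.6
tool_pos: [503.5, 10.1, 112.7]
ee_rot: [2.402, 2.024, -0.0]
wrist_force: [-0.2, -5.1, 4.1]
finger_gap: 0.496
```

```bash
python3 st.py 0,18,113;python3 - <<'E'
from h import *
f=grab('scene','s7'); c=f['image'][150:360,200:500,::-1]; cv2.imwrite('pics/s7c.png',cv2.resize(c,None,fx=2.6,fy=2.6,interpolation=cv2.INTER_CUBIC))
E
```

```text
t 18.6 pos [503.5  10.1 112.7] fix [ 0.1 -5.4] F_fix [ 0.6 -5. ] 4.1 gap 0.496 q [-0.24 -0.14 -0.49  1.22 -0.    1.5 ]
heading rel fixture deg 89.96 tool z [ 4.e-04 -5.e-04 -1.e+00]
to (0.0, 18.0, 113.0) world [507.3  33.2] dp tool [23.4 -0.1 -0.3]
```

View pics/s7c.png

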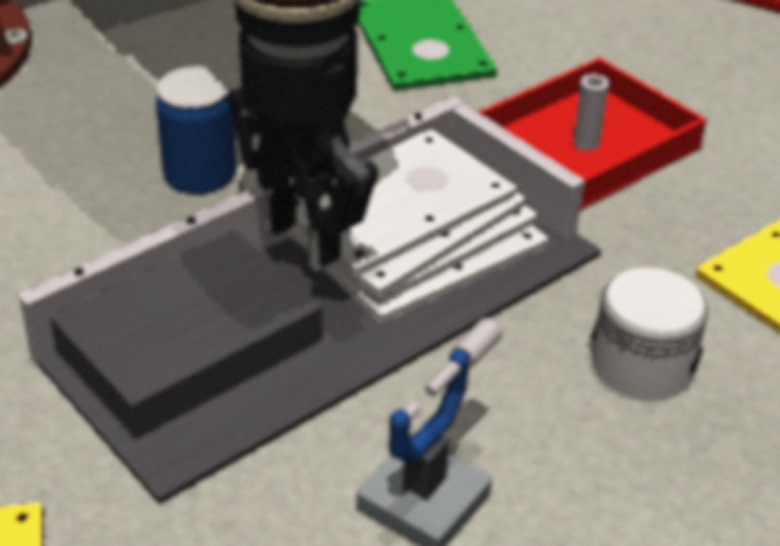

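{"name": "carry_out", "arguments": {"deltas": [{"dp": [4,0,0],"twist": [0,0,0]},{"dp": [4,0,0],"twist": [0,0,0]},{"dp": [4,0,0],"twist": [0,0,0]},{"dp": [4,0,0],"twist": [0,0,0]},{"dp": [2,0,0],"twist": [0,0,0]},{"dp": [2,0,0],"twist": [0,0,0]}]}}

```text
time_s: 19.4
tool_pos: [506.7, 29.6, 112.5]
ee_rot: [2.402, 2.025, -0.0]
wrist_force: [0.5, -5.0, 4.0]
finger_gap: 0.497
```

{"name": "carry_out", "arguments": {"deltas": [{"dp": [1,0,0],"twist": [0,0,0]},{"dp": [1,0,0],"twist": [0,0,0]},{"dp": [1,0,0],"twist": [0,0,0]}]}}

```text
time_s: 19.77
tool_pos: [507.1, 31.7, 112.5]
ee_rot: [2.401, 2.023, -0.003]
wrist_force: [-2.9, -13.5, 5.0]
finger_gap: 0.507
```

```bash
python3 st.py 0,18,113
```

```text
t 19.77 pos [507.1  31.7 112.5] fix [ 0.  16.5] F_fix [ -0.6 -13.8] 5.0 gap 0.507 q [-0.19 -0.12 -0.48  1.22 -0.    1.55]
heading rel fixture deg 89.93 tool z [-5.0e-04 -2.7e-03 -1.0e+00]
to (0.0, 18.0, 113.0) world [507.3  33.2] dp tool [ 1.5 -0.  -0.5]
```

Plate d meets the end fence (14 N, tool y = 16.5). I back into the gap, lift, and check the gap width before dipping in.

{"name": "carry_out", "arguments": {"deltas": [{"dp": [-5,0,0],"twist": [0,0,0]},{"dp": [-12,3,-20],"twist": [0,0,0]},{"dp": [-12,3,-30],"twist": [0,0,0]},{"dp": [-40,2,-30],"twist": [0,0,0]},{"dp": [-20,0,-10],"twist": [0,0,0]},{"dp": [0,0,0],"twist": [0,0,0]}]}}

```text
time_s: 20.52
tool_pos: [500.1, -57.2, 202.9]
ee_rot: [2.404, 2.023, 0.002]
wrist_force: [-1.0, 0.4, -0.3]
finger_gap: 0.499
```

```bash
python3 st.py 8,-12,81;python3 - <<'E'
from h import *
f=grab('wrist','w8');grab('scene','s8')
d=np.load('fix.npz')
P=cloud(f);z=P[...,2];rel=P[...,:2]-d['O'];fx=rel@d['ex'];fy=rel@d['ey']
for n,lo,hi in (('d',46,51),('c',35,41),('b',26,31),('a',16,21),('base',5,11)):
    m=(z>lo)&(z<hi)&(fx>-48)&(fx<100)&(fy<178)&(fy>-28)
    print(n,m.sum(), np.percentile(fx[m],[1,99]).round(1),np.percentile(fy[m],[0.5,99.5]).round(1))
    if n=='d': print(cv2.minAreaRect(np.stack([fx[m],fy[m]],-1).astype(np.float32)))
E
```

```text
t 20.52 pos [500.1 -57.2 202.9] fix [  8.1 -72.3] F_fix [-1.1  0.2] -0.3 gap 0.499 q [-0.37 -0.19 -0.37  1.39  0.    1.37]
heading rel fixture deg 89.87 tool z [ 1.1e-03  9.0e-04 -1.0e+00]
to (8.0, -12.0, 81.0) world [510.2   2.3] dp tool [ 60.1  -0.4 121.9]
d 12713 [-46.9  45.7] [27.4 61.4]
((-0.5548248291015625, 44.547760009765625), (34.59892272949219, 94.82394409179688), 89.89179992675781)
c 7600 [-30.1  62.2] [ 5.  63.1]
b 4 [-32.8  40.3] [ 6.1 15.9]
a 694 [60.4 71.8] [10.8 68.7]
base 17268 [-46.7  99.3] [-27.5  70.3]
```

View pics/w8.png

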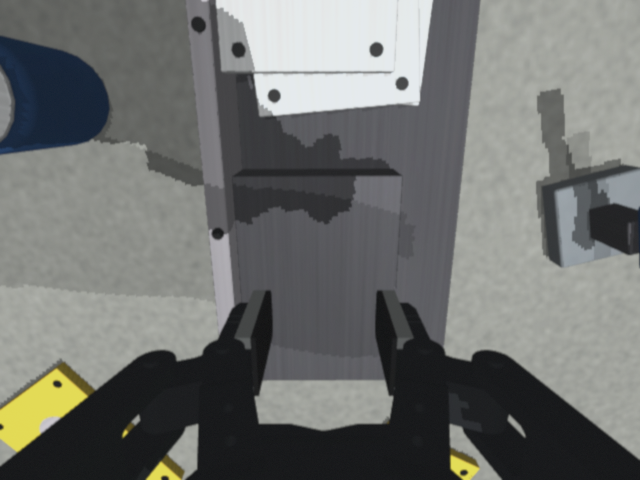

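View pics/s8.png

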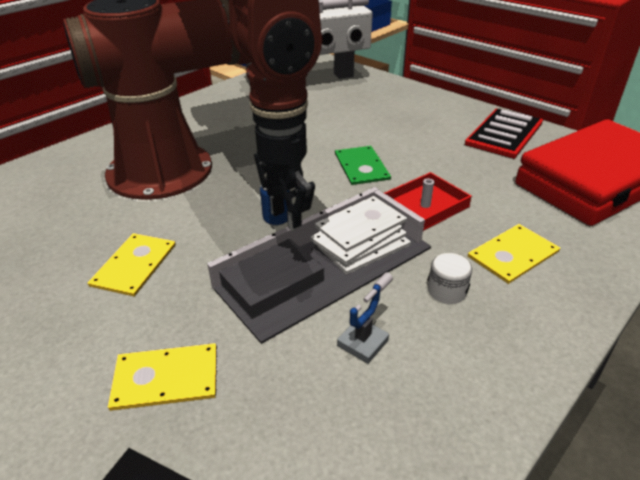

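Plate d is square and against both fences, and the pile below is still askew (c's edge at y of about 5, the ledge's edge at -29). The gap takes the 22 mm fingers at y = -12.

{"name": "carry_out", "arguments": {"deltas": [{"dp": [30,2,0],"twist": [0,0,0]},{"dp": [30,2,20],"twist": [0,0,0]},{"dp": [0,0,40],"twist": [0,0,0]},{"dp": [0,0,20],"twist": [0,0,0]},{"dp": [0,0,0],"twist": [0,0,0]}]}}

```text
time_s: 21.25
tool_pos: [512.4, 3.5, 120.0]
ee_rot: [-2.397, -2.024, 0.004]
wrist_force: [-0.5, -0.4, 0.2]
finger_gap: 0.504
```

```bash
python3 st.py 12,-12,83
```

```text
t 21.25 pos [512.4   3.5 120. ] fix [  9.9 -10.4] F_fix [-0.4 -0.5] 0.2 gap 0.504 q [-0.25 -0.11 -0.45  1.23  0.    1.49]
heading rel fixture deg 90.05 tool z [-0.0045  0.0016 -1.    ]
to (12.0, -12.0, 83.0) world [514.1   1.6] dp tool [-1.6  2.2 37. ]
```

{"name": "carry_out", "arguments": {"deltas": [{"dp": [-2,0,15],"twist": [0,0,0]},{"dp": [0,0,12],"twist": [0,0,0]},{"dp": [0,0,9],"twist": [0,0,0]},{"dp": [0,0,0],"twist": [0,0,0]}]}}

```text
time_s: 21.75
tool_pos: [513.3, 0.1, 85.7]
ee_rot: [-2.401, -2.024, 0.001]
wrist_force: [0.9, -0.3, -0.4]
finger_gap: 0.496
```

```bash
python3 st.py 12,18,83
```

```text
t 21.75 pos [5.133e+02 1.000e-01 8.570e+01] fix [ 11.4 -13.6] F_fix [ 0.9 -0.1] -0.4 gap 0.496 q [-0.26 -0.08 -0.49  1.16 -0.    1.49]
heading rel fixture deg 89.95 tool z [-1.2e-03  3.0e-04 -1.0e+00]
to (12.0, 18.0, 83.0) world [519.2  31.1] dp tool [31.6  0.5  2.7]
```

{"name": "carry_out", "arguments": {"deltas": [{"dp": [1,0,3],"twist": [0,0,0]},{"dp": [3,0,0],"twist": [0,0,0]},{"dp": [3,0,0],"twist": [0,0,0]},{"dp": [3,0,0],"twist": [0,0,0]},{"dp": [3,0,0],"twist": [0,0,0]},{"dp": [3,0,0],"twist": [0,0,0]},{"dp": [3,0,0],"twist": [0,0,0]}]}}

```text
time_s: 22.62
tool_pos: [516.9, 17.4, 83.8]
ee_rot: [2.401, 2.022, -0.005]
wrist_force: [-2.6, -12.0, 0.7]
finger_gap: 0.502
```

```bash
python3 st.py 12,18,83
```

```text
t 22.62 pos [516.9  17.4  83.8] fix [12.   4.1] F_fix [ -0.5 -12.3] 0.7 gap 0.502 q [-0.22 -0.06 -0.48  1.16 -0.    1.52]
heading rel fixture deg 89.91 tool z [-8.0e-04 -4.2e-03 -1.0e+00]
to (12.0, 18.0, 83.0) world [519.2  31.1] dp tool [13.9 -0.1  0.7]
```

{"name": "carry_out", "arguments": {"deltas": [{"dp": [3,0,0],"twist": [0,0,0]},{"dp": [3,0,0],"twist": [0,0,0]},{"dp": [2,0,0],"twist": [0,0,0]},{"dp": [2,0,0],"twist": [0,0,0]},{"dp": [1,0,0],"twist": [0,0,0]}]}}

```text
time_s: 23.25
tool_pos: [518.5, 26.2, 83.8]
ee_rot: [2.4, 2.018, -0.012]
wrist_force: [-6.9, -26.5, 2.6]
finger_gap: 0.501
```

```bash
python3 st.py 12,18,83
```

```text
t 23.25 pos [518.5  26.2  83.8] fix [12.2 13. ] F_fix [ -2.3 -27.3] 2.6 gap 0.501 q [-0.2  -0.06 -0.47  1.16 -0.01  1.55]
heading rel fixture deg 89.82 tool z [-0.0019 -0.0094 -1.    ]
to (12.0, 18.0, 83.0) world [519.2  31.1] dp tool [ 5.  -0.2  0.8]
```

{"name": "carry_out", "arguments": {"deltas": [{"dp": [1,0,0],"twist": [0,0,0]},{"dp": [1,0,0],"twist": [0,0,0]},{"dp": [1,0,0],"twist": [0,0,0]}]}}

```text
time_s: 23.62
tool_pos: [518.5, 27.0, 83.8]
ee_rot: [2.399, 2.014, -0.019]
wrist_force: [-12.3, -41.5, 5.1]
finger_gap: 0.501
```

```bash
python3 st.py 12,18,83; python3 - <<'E'
from h import *
f=grab('scene','s9'); c=f['image'][170:320,280:480,::-1]; cv2.imwrite('pics/s9c.png',cv2.resize(c,None,fx=4,fy=4,interpolation=cv2.INTER_CUBIC))
E
```

```text
t 23.62 pos [518.5  27.   83.8] fix [12.  13.7] F_fix [ -5.2 -43. ] 5.1 gap 0.501 q [-0.19 -0.05 -0.47  1.16 -0.02  1.55]
heading rel fixture deg 89.73 tool z [-0.0038 -0.0148 -0.9999]
to (12.0, 18.0, 83.0) world [519.2  31.1] dp tool [ 4.3 -0.   0.8]
```

View pics/s9c.png

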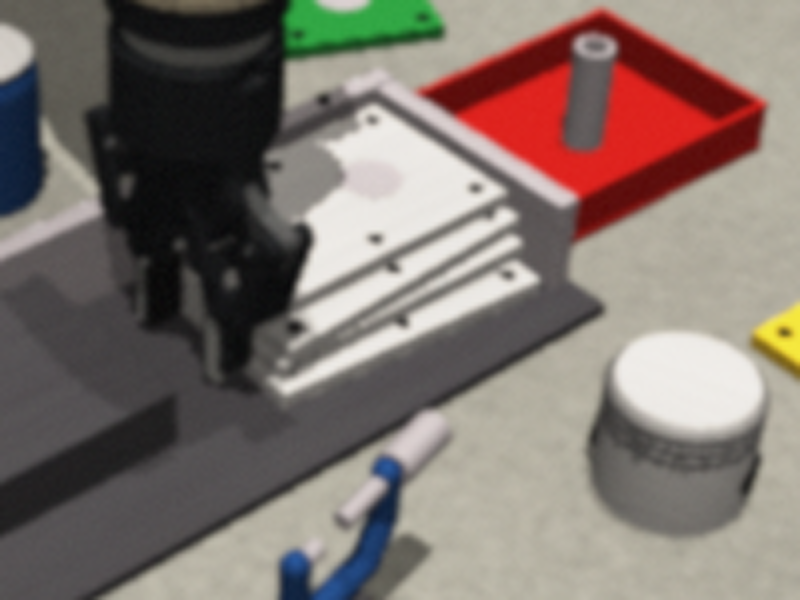

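Plate b is wedged skew: its corner is on the end fence and the force passed 40 N, so I stop that push. Squaring it needs the side push. I back off, lift, turn back and go round to the +x side.

{"name": "carry_out", "arguments": {"deltas": [{"dp": [-15,0,0],"twist": [0,0,0]},{"dp": [-6,0,-40],"twist": [0,0,0]},{"dp": [0,0,-50],"twist": [0,0,0]},{"dp": [36,28,-20],"twist": [0,0,0]},{"dp": [36,28,0],"twist": [0,0,0]},{"dp": [36,28,0],"twist": [0,0,0]},{"dp": [0,0,0],"twist": [0,0,-0.175]},{"dp": [0,0,0],"twist": [0,0,-0.175]}]}}

```text
time_s: 24.68
tool_pos: [617.0, 104.9, 193.0]
ee_rot: [-2.004, -2.418, 0.0]
wrist_force: [0.1, 0.7, 0.6]
finger_gap: 0.5
```

{"name": "carry_out", "arguments": {"deltas": [{"dp": [0,0,0],"twist": [0,0,-0.175]},{"dp": [0,0,0],"twist": [0,0,-0.175]},{"dp": [0,0,0],"twist": [0,0,-0.175]},{"dp": [0,0,0],"twist": [0,0,-0.175]},{"dp": [0,0,0],"twist": [0,0,-0.175]},{"dp": [0,0,0],"twist": [0,0,-0.175]},{"dp": [0,0,0],"twist": [0,0,-0.171]},{"dp": [0,0,0],"twist": [0,0,0]}], "jaw": 1}}

```text
time_s: 25.68
tool_pos: [616.8, 104.3, 193.5]
ee_rot: [0.268, 3.13, 0.001]
wrist_force: [-0.0, -0.3, 0.4]
finger_gap: 1.0
```

```bash
python3 st.py 96,98,72;python3 - <<'E'
from h import *
f=grab('wrist','w10')
d=np.load('fix.npz')
P=cloud(f);z=P[...,2];rel=P[...,:2]-d['O'];fx=rel@d['ex'];fy=rel@d['ey']
for n,lo,hi in (('d',46,51),('c',36,40.5),('b',26,30.5),('a',16,20.5)):
    m=(z>lo)&(z<hi)&(fx>-48)&(fx<100)&(fy<177)&(fy>-28)
    print(n,m.sum(), np.percentile(fx[m],[1,99]).round(1),np.percentile(fy[m],[0.5,99.5]).round(1))
E
```

```text
t 25.68 pos [616.8 104.3 193.5] fix [ 95.9 106.6] F_fix [ 0.  -0.3] 0.4 gap 1.0 q [-0.04  0.19 -0.01  1.37  0.    0.13]
heading rel fixture deg 179.92 tool z [ 1.e-04  3.e-04 -1.e+00]
to (96.0, 98.0, 72.0) world [615.5  95.8] dp tool [-1.000e-01 -8.600e+00  1.215e+02]
d 47045 [-35.   45.4] [ 28.1 176.1]
c 5008 [47.7 62.3] [ 27.  175.9]
b 568 [57.9 62.4] [ 99.5 174.6]
a 2963 [64.5 78. ] [ 29.7 170. ]
```

View pics/w10.png

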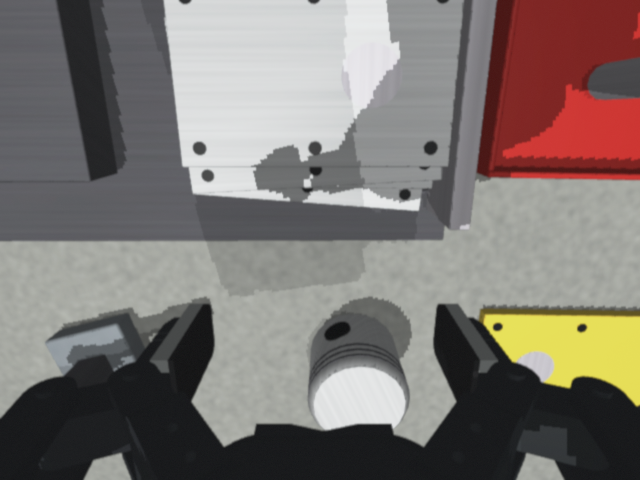

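The three plates' +x edges are at 62 to 78 mm, and the piston at (357,370) is outside the body's path. I go down at x = 98.

{"name": "carry_out", "arguments": {"deltas": [{"dp": [-2,-8,35],"twist": [0,0,0]},{"dp": [0,0,35],"twist": [0,0,0]},{"dp": [0,0,30],"twist": [0,0,0]},{"dp": [0,0,15],"twist": [0,0,0]},{"dp": [0,0,6],"twist": [0,0,0]},{"dp": [0,0,0],"twist": [0,0,0]}]}}

```text
time_s: 26.48
tool_pos: [617.9, 95.8, 73.2]
ee_rot: [0.268, 3.129, -0.0]
wrist_force: [-0.1, -0.2, 0.7]
finger_gap: 0.998
```

```bash
python3 st.py 57,98,72
```

```text
t 26.48 pos [617.9  95.8  73.2] fix [98.4 98.4] F_fix [-0.1 -0.2] 0.7 gap 0.998 q [-0.05  0.27 -0.15  1.16 -0.    0.12]
heading rel fixture deg 179.93 tool z [ 8.e-04 -1.e-04 -1.e+00]
to (57.0, 98.0, 72.0) world [577.  102.4] dp tool [41.4 -0.4  1.1]
```

{"name": "carry_out", "arguments": {"deltas": [{"dp": [4,0,1],"twist": [0,0,0]},{"dp": [4,0,0],"twist": [0,0,0]},{"dp": [4,0,0],"twist": [0,0,0]},{"dp": [4,0,0],"twist": [0,0,0]},{"dp": [3,0,0],"twist": [0,0,0]},{"dp": [3,0,0],"twist": [0,0,0]},{"dp": [3,0,0],"twist": [0,0,0]},{"dp": [3,0,0],"twist": [0,0,0]}]}}

```text
time_s: 27.48
tool_pos: [591.8, 100.2, 72.5]
ee_rot: [0.267, 3.125, -0.001]
wrist_force: [10.9, -1.9, -5.9]
finger_gap: 0.998
```

```bash
python3 st.py 57,98,72
```

```text
t 27.48 pos [591.8 100.2  72.5] fix [71.9 98.3] F_fix [11. -0.] -5.9 gap 0.998 q [-0.05  0.19 -0.23  1.14 -0.    0.12]
heading rel fixture deg 179.94 tool z [ 5.3e-03 -9.0e-04 -1.0e+00]
to (57.0, 98.0, 72.0) world [577.  102.4] dp tool [14.9 -0.3  0.4]
```

{"name": "carry_out", "arguments": {"deltas": [{"dp": [3,0,0],"twist": [0,0,0]},{"dp": [3,0,0],"twist": [0,0,0]},{"dp": [3,0,0],"twist": [0,0,0]},{"dp": [2,0,0],"twist": [0,0,0]}]}}

```text
time_s: 27.98
tool_pos: [581.0, 101.7, 72.6]
ee_rot: [0.267, 3.125, -0.002]
wrist_force: [11.9, -3.5, -5.3]
finger_gap: 1.001
```

```bash
python3 st.py 57,98,72
```

```text
t 27.98 pos [581.  101.7  72.6] fix [61.1 98. ] F_fix [12.3 -1.5] -5.3 gap 1.001 q [-0.05  0.16 -0.27  1.14 -0.    0.12]
heading rel fixture deg 179.93 tool z [ 0.0054 -0.0016 -1.    ]
to (57.0, 98.0, 72.0) world [577.  102.4] dp tool [4.1 0.  0.5]
```

{"name": "carry_out", "arguments": {"deltas": [{"dp": [2,0,0],"twist": [0,0,0]},{"dp": [1,0,0],"twist": [0,0,0]},{"dp": [1,0,0],"twist": [0,0,0]},{"dp": [1,0,0],"twist": [0,0,0]}]}}

```text
time_s: 28.48
tool_pos: [577.2, 102.2, 73.0]
ee_rot: [0.266, 3.122, -0.002]
wrist_force: [17.5, -7.1, -7.2]
finger_gap: 1.0
```

```bash
python3 st.py 57,98,72
```

```text
t 28.48 pos [577.2 102.2  73. ] fix [57.3 97.8] F_fix [18.5 -4. ] -7.2 gap 1.0 q [-0.05  0.15 -0.28  1.13 -0.    0.12]
heading rel fixture deg 179.96 tool z [ 0.0079 -0.0021 -1.    ]
to (57.0, 98.0, 72.0) world [577.  102.4] dp tool [0.3 0.2 1. ]
```

{"name": "carry_out", "arguments": {"deltas": [{"dp": [1,0,0],"twist": [0,0,0]},{"dp": [1,0,0],"twist": [0,0,0]},{"dp": [1,0,0],"twist": [0,0,0]}]}}

```text
time_s: 28.85
tool_pos: [577.0, 102.2, 74.8]
ee_rot: [0.266, 3.116, -0.003]
wrist_force: [25.8, -9.1, -3.8]
finger_gap: 1.003
```

```bash
python3 st.py 57,98,72; python3 - <<'E'
from h import *
f=grab('scene','s11'); c=f['image'][170:320,280:480,::-1]; cv2.imwrite('pics/s11c.png',cv2.resize(c,None,fx=4,fy=4,interpolation=cv2.INTER_CUBIC))
E
```

```text
t 28.85 pos [577.  102.2  74.8] fix [57.  97.8] F_fix [27.  -4.6] -3.8 gap 1.003 q [-0.05  0.14 -0.29  1.13 -0.    0.12]
heading rel fixture deg 179.95 tool z [ 0.0141 -0.0029 -0.9999]
to (57.0, 98.0, 72.0) world [577.  102.4] dp tool [0.1 0.2 2.8]
```

View pics/s11c.png

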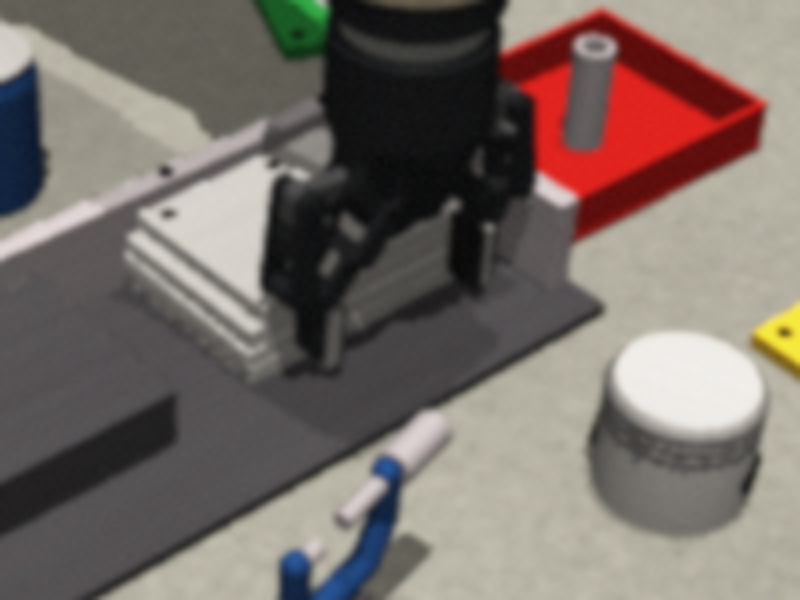

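The pile is now flush in x, and a slight step in y remains at crop (250,350). I back off and go to the gap for the end push.

{"name": "carry_out", "arguments": {"deltas": [{"dp": [-16,0,0],"twist": [0,0,0]},{"dp": [0,0,-40],"twist": [0,0,0]},{"dp": [0,0,-45],"twist": [0,0,0]},{"dp": [22,-37,-20],"twist": [0,0,0]},{"dp": [22,-37,0],"twist": [0,0,0]},{"dp": [22,-37,0],"twist": [0,0,0]},{"dp": [0,0,0],"twist": [0,0,0.175]},{"dp": [0,0,0],"twist": [0,0,0.175]}], "jaw": 1}}

```text
time_s: 29.9
tool_pos: [502.7, 2.4, 176.9]
ee_rot: [0.817, 3.032, -0.0]
wrist_force: [0.3, 0.4, 0.1]
finger_gap: 0.994
```

{"name": "carry_out", "arguments": {"deltas": [{"dp": [0,0,0],"twist": [0,0,0.175]},{"dp": [0,0,0],"twist": [0,0,0.175]},{"dp": [0,0,0],"twist": [0,0,0.175]},{"dp": [0,0,0],"twist": [0,0,0.175]},{"dp": [0,0,0],"twist": [0,0,0.175]},{"dp": [0,0,0],"twist": [0,0,0.175]},{"dp": [0,0,0],"twist": [0,0,0.171]},{"dp": [0,0,0],"twist": [0,0,0]}], "jaw": 0.5}}

```text
time_s: 30.9
tool_pos: [503.0, 2.9, 176.7]
ee_rot: [2.401, 2.026, 0.0]
wrist_force: [1.0, -0.4, 0.5]
finger_gap: 0.5
```

```bash
python3 st.py 4,-9,83
```

```text
t 30.9 pos [503.    2.9 176.7] fix [  0.8 -12.5] F_fix [ 1.1 -0.2] 0.5 gap 0.5 q [-0.25 -0.18 -0.41  1.34 -0.    1.48]
heading rel fixture deg 90.03 tool z [ 4.e-04 -2.e-04 -1.e+00]
to (4.0, -9.0, 83.0) world [506.7   5.9] dp tool [ 3.6  3.2 93.7]
```

{"name": "carry_out", "arguments": {"deltas": [{"dp": [3,3,40],"twist": [0,0,0]},{"dp": [0,0,30],"twist": [0,0,0]},{"dp": [0,0,16],"twist": [0,0,0]},{"dp": [0,0,9],"twist": [0,0,0]},{"dp": [0,0,0],"twist": [0,0,0]}]}}

```text
time_s: 31.52
tool_pos: [507.0, 5.2, 82.0]
ee_rot: [2.4, 2.026, 0.001]
wrist_force: [0.1, -0.4, 0.2]
finger_gap: 0.501
```

{"name": "carry_out", "arguments": {"deltas": [{"dp": [4,0,0],"twist": [0,0,0]},{"dp": [4,0,0],"twist": [0,0,0]},{"dp": [4,0,0],"twist": [0,0,0]},{"dp": [3,0,0],"twist": [0,0,0]},{"dp": [3,0,0],"twist": [0,0,0]},{"dp": [2,0,0],"twist": [0,0,0]}]}}

```text
time_s: 32.28
tool_pos: [510.0, 23.7, 81.7]
ee_rot: [2.401, 2.022, -0.004]
wrist_force: [-1.7, -13.7, 1.5]
finger_gap: 0.502
```

```bash
python3 st.py 4,17,83
```

```text
t 32.27 pos [510.   23.7  81.7] fix [4.3 9.2] F_fix [  0.7 -13.8] 1.5 gap 0.502 q [-0.21 -0.08 -0.5   1.15 -0.    1.53]
heading rel fixture deg 89.92 tool z [-3.0e-04 -4.1e-03 -1.0e+00]
to (4.0, 17.0, 83.0) world [511.1  31.5] dp tool [ 7.8 -0.3 -1.3]
```

{"name": "carry_out", "arguments": {"deltas": [{"dp": [2,0,0],"twist": [0,0,0]},{"dp": [2,0,0],"twist": [0,0,0]},{"dp": [2,0,0],"twist": [0,0,0]},{"dp": [1,0,0],"twist": [0,0,0]},{"dp": [1,0,0],"twist": [0,0,0]}]}}

```text
time_s: 32.9
tool_pos: [511.4, 30.8, 81.7]
ee_rot: [2.401, 2.02, -0.006]
wrist_force: [-3.1, -17.8, 2.2]
finger_gap: 0.502
```

```bash
python3 st.py 4,17,83
```

```text
t 32.9 pos [511.4  30.8  81.7] fix [ 4.4 16.3] F_fix [ -0.  -18.1] 2.2 gap 0.502 q [-0.19 -0.08 -0.49  1.15 -0.01  1.55]
heading rel fixture deg 89.87 tool z [-6.0e-04 -5.6e-03 -1.0e+00]
to (4.0, 17.0, 83.0) world [511.1  31.5] dp tool [ 0.7 -0.4 -1.3]
```

{"name": "carry_out", "arguments": {"deltas": [{"dp": [1,0,0],"twist": [0,0,0]},{"dp": [1,0,0],"twist": [0,0,0]},{"dp": [1,0,0],"twist": [0,0,0]}]}}

```text
time_s: 33.28
tool_pos: [511.4, 31.3, 81.8]
ee_rot: [2.399, 2.016, -0.015]
wrist_force: [-8.5, -35.3, 3.2]
finger_gap: 0.501
```

```bash
python3 st.py 4,17,83
```

```text
t 33.27 pos [511.4  31.3  81.8] fix [ 4.3 16.8] F_fix [ -2.5 -36.2] 3.2 gap 0.501 q [-0.19 -0.08 -0.49  1.15 -0.01  1.55]
heading rel fixture deg 89.8 tool z [-0.0023 -0.012  -0.9999]
to (4.0, 17.0, 83.0) world [511.1  31.5] dp tool [ 0.1 -0.3 -1.2]
```

The stop is firm at 16.8 mm, where d had met the fence at 16.5. I back out and inspect.

{"name": "carry_out", "arguments": {"deltas": [{"dp": [-10,0,0],"twist": [0,0,0]},{"dp": [-10,0,0],"twist": [0,0,0]},{"dp": [0,0,-45],"twist": [0,0,0]},{"dp": [0,0,-50],"twist": [0,0,0]},{"dp": [-50,0,-10],"twist": [0,0,0]},{"dp": [-60,0,0],"twist": [0,0,0]},{"dp": [-60,0,0],"twist": [0,0,0]},{"dp": [-30,0,0],"twist": [0,0,0]}]}}

```text
time_s: 34.28
tool_pos: [473.7, -183.5, 186.5]
ee_rot: [2.404, 2.022, 0.0]
wrist_force: [0.8, 0.0, -0.1]
finger_gap: 0.5
```

```bash
python3 st.py;cat > insp.py <<'E'
from h import *
import sys
k=sys.argv[1]
d=np.load('fix.npz')
for n in ('top','scene'):
    f=grab(n,n[0]+k)
    P=cloud(f);z=P[...,2];rel=P[...,:2]-d['O'];fx=rel@d['ex'];fy=rel@d['ey']
    for nm,lo,hi in (('d',46,51.5),('c',36,40.5),('b',25.5,30.5),('a',15.5,20.5)):
        m=(z>lo)&(z<hi)&(fx>-46)&(fx<100)&(fy<176)&(fy>-25)
        if m.sum()>5: print(n,nm,m.sum(), np.percentile(fx[m],[1,99]).round(1),np.percentile(fy[m],[0.5,99.5]).round(1))
        if nm=='d': 
            A=np.c_[fx[m],fy[m],np.ones(m.sum())];print(cv2.minAreaRect(np.stack([fx[m],fy[m]],-1).astype(np.float32)),np.linalg.lstsq(A,z[m],rcond=None)[0].round(4))
    if n=='scene':
        # +x side faces: per layer, fx stats; -y end faces: fy stats
        for a in range(10,48,4):
            s=(z>=a)&(z<a+4)&(fy>35)&(fy<170)&(fx>40)&(fx<90); e=(z>=a)&(z<a+4)&(fx>-40)&(fx<40)&(fy>0)&(fy<40)
            print(a,'xface',s.sum(),np.percentile(fx[s],[5,50,95]).round(1) if s.sum()>3 else '', np.polyfit(fy[s],fx[s],1)[0].round(4) if s.sum()>10 else '','yface',e.sum(),np.percentile(fy[e],[5,50,95]).round(1) if e.sum()>3 else '')
    c=f['image'][170:320,280:480,::-1] if n=='scene' else f['image'][190:310,190:330,::-1]
    cv2.imwrite('pics/'+n[0]+k+'c.png',cv2.resize(c,None,fx=4,fy=4,interpolation=cv2.INTER_CUBIC))
E
python3 insp.py 12
```

```text
t 34.27 pos [ 473.7 -183.5  186.5] fix [   3.4 -201.2] F_fix [0.7 0.1] -0.1 gap 0.5 q [-0.63 -0.17 -0.38  1.36  0.    1.12]
heading rel fixture deg 89.85 tool z [ 1.e-04 -1.e-04 -1.e+00]
top d 3716 [-45.1  46.9] [ 29.2 175.3]
((1.1590156555175781, 102.22994995117188), (94.30751037597656, 147.51219177246094), 0.005369903985410929) [-6.00000e-04  4.00000e-04  4.86507e+01]
top b 13 [-33.8  42.1] [28.3 28.7]
scene d 2283 [-45.1  48.9] [ 27.2 175.5]
((7.471889495849609, 78.30425262451172), (195.66600036621094, 107.59515380859375), 89.5665054321289) [1.20000e-03 4.00000e-04 4.81238e+01]
scene c 193 [-45.7  50.5] [ -5.4 174.9]
scene b 195 [-45.8  50.1] [-12.6 175.3]
scene a 192 [-45.9  50.1] [ 10.2 171.2]
10 xface 140 [46.7 49.1 83.6] -0.0252 yface 50 [ 8.4 27.9 29.2]
14 xface 85 [46.3 47.9 49.5] 0.001 yface 47 [26.1 28.  29.2]
18 xface 87 [46.2 47.9 49.5] -0.0003 yface 33 [26.5 27.7 29.3]
22 xface 80 [46.3 48.  49.4] 0.0005 yface 54 [26.3 28.  29.7]
26 xface 79 [46.5 47.9 49.7] -0.0016 yface 47 [27.3 28.2 29.8]
30 xface 87 [46.5 48.2 49.7] 0.0005 yface 45 [26.9 28.1 29.5]
34 xface 87 [46.4 48.4 50. ] -0.0011 yface 53 [27.  28.4 29.7]
38 xface 89 [46.4 47.9 49.4] 0.0002 yface 39 [26.7 28.4 29.8]
42 xface 95 [46.1 48.1 49.4] -0.0055 yface 42 [26.8 28.1 30.5]
46 xface 216 [40.6 44.8 49.2] -0.0036 yface 177 [27.6 32.8 38.8]
```

View pics/s12c.png

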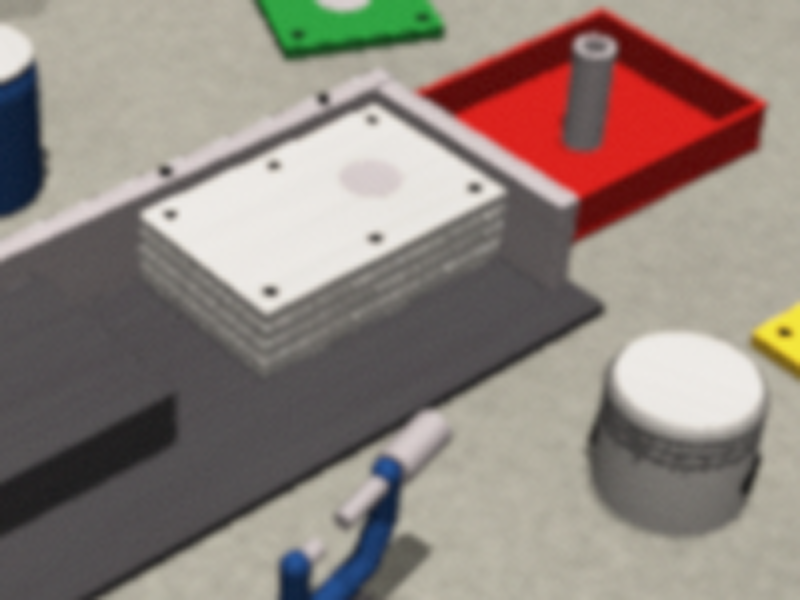

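View pics/t12c.png

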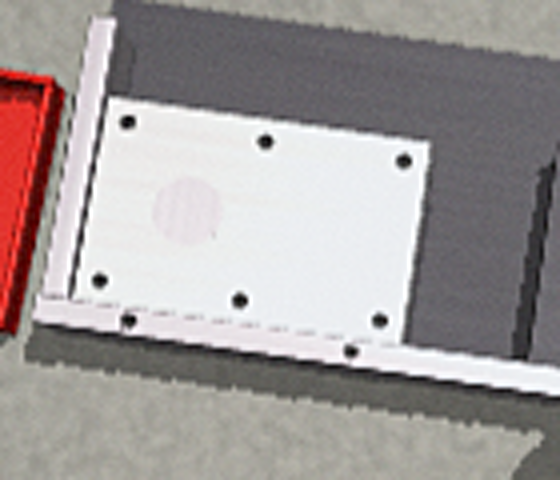

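```bash
python3 - <<'E'
from h import *
d=np.load('fix.npz')
for n in ('t12','s12'):
    f=pickle.load(open(f'pics/{n}.pkl','rb'));P=cloud(f);z=P[...,2];rel=P[...,:2]-d['O'];fx=rel@d['ex'];fy=rel@d['ey']
    s=(abs(z-58)<1.5)&(fy>30)&(fy<165)&(fx<-40)&(fx>-70);e=(abs(z-58)<1.5)&(fx>-35)&(fx<50)&(fy>165)&(fy<205)
    p=(abs(z-48)<2)&(fy>30)&(fy<165)&(fx>-60)&(fx<60);q=(abs(z-48)<2)&(fx>-35)&(fx<40)&(fy>20)&(fy<195)
    print(n,'fence x',np.percentile(fx[s],[2,50,98]).round(1),'plate x',np.percentile(fx[p],[.5,99.5]).round(1),'end y',np.percentile(fy[e],[2,50,98]).round(1),'plate y',np.percentile(fy[q],[.5,99.5]).round(1))
for n,(t0) in dict(t='top0').items():
    A=cloud(pickle.load(open('pics/top0.pkl','rb')));B=cloud(pickle.load(open('pics/t12.pkl','rb')));v,u=np.mgrid[:480,:640]
    for k,(a,b,c,e,h0) in dict(piston=(230,280,115,170,50),tin=(265,310,320,365,75),mic=(320,385,130,180,12)).items():
        r=(u>a)&(u<b)&(v>c)&(v<e); print(k,[X[r&(X[...,2]>h0)&(X[...,2]<120)].mean(0).round(1) for X in (A,B)])
    r=(u>100)&(u<215)&(v>180)&(v<290)&(B[...,2]>45)&(B[...,2]<70)&(((B[...,:2]-d['O'])@d['ey'])>215)
    print('pin',B[r].mean(0),r.sum(),(B[r].mean(0)[:2]-[551.5,296.2]))
E
```

```text
t12 fence x [-59.2 -53.4 -47.6] plate x [-59.2  47.5] end y [178.1 184.1 190.2] plate y [ 29.1 178.4]
s12 fence x [-58.9 -51.9 -45.9] plate x [-48.6  49.2] end y [177.4 183.5 190.2] plate y [ 27.7 179.1]
piston [array([722.7, 109.9,  59.8]), array([722.8, 110. ,  59.8])]
tin [array([345.9,  59. ,  85. ]), array([345.9,  59.1,  85. ])]
mic [array([685.9, -76.3,  51.3]), array([686. , -76.3,  51.6])]
pin [552.44889444 295.57357508  59.75181646] 138 [ 0.94889444 -0.62642492]
```

The pile is 95 mm from the side fence's face to its own +x face, and 149 mm from the end fence's face to its -y face. All layers are flush, the pin is in the tray and the bystanders have not moved, so I hand it in.

```bash
python3 -c "
from bench import arm
print(arm.sense()['qd'].round(3)); print(arm.sign_off())"
```

```text
[ 0.059 -0.01  -0.012  0.015  0.016  0.049]
the job is handed in; nothing more can be done
None
```

I put the pin in the red tray, slid the fourth plate across the gap onto the pile, and trued the pile against both fences. I handed the job in at about 34 s of the 72 s allowed; no verdict is reported.

**How it went**
- **First end push:** it wedged at about 43 N because a middle plate (it looked like plate b) was skewed with a corner on the end fence. I backed off, pushed from the +x side with the open fingers until the pile was flush, then repeated the end push.
- **Second end push:** it stopped firmly at 16.8 mm, against 16.5 mm when plate d alone met the end fence. The wrist force peaked at about 36 N.

**Last checks**
- **Plate layers:** all four are flush to about 0.5 mm. The +x faces lie at 47.9 to 48.4 mm and the -y faces at 27.7 to 28.4 mm in the scene view.
- **Fence to opposite face, top view:** 95.1 mm in x where 95 mm was expected, and 149 mm in y where 150 mm was expected.
- **Top plate:** it is flat at about 48.5 mm above the bench and turned less than 0.001 rad.
- **Pin:** it stands about 1 mm from the tray's centre.
- **Bystanders:** the piston, tin and micrometer stand moved by no more than 0.3 mm.

**What disagreed:** the cameras differ by up to about 2 mm in absolute position, which is within the stated calibration. I relied on the force stops and on distances measured within one picture.

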